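Clear the soldering bench: wire with wire, polish with polish, pickle pans nested

ROBOT

A 6-joint arm with a two-finger parallel gripper is mounted at the origin on a cart in front of the work surface, level with it; the furniture and walls round the work are solid. World frame = base frame: x ahead of the robot, y to its left, z up, the work surface at z = 0. Lengths are in mm, angles in rad, forces in N, time in s.
With the tool pointing down it reaches from about 275 to 750 mm from the base axis. Payload 10.2 kg.
Tool frame: the origin (TCP) lies at the very end of the fingers, on their centre line; the grasp point (between the pads) lies 19 mm behind it; x points along the fingers, z is the direction in which the jaws open and shut, and the axes are right-handed (so a half turn about x gives the same grasp; the last joint's range is limited). The gripper opens to 85 mm and grips with 20 to 120 N. Pads are 22 mm wide; open, the fingers measure 114 mm over their backs; the gripper's body (76 mm by 85 mm) begins 54 mm behind the grasp point. The pads swing forward as they close: fully open they stand 13 mm farther back than shut.
Start: joints at [1.091, 0.313, 1.498, -0, 1.331, -0.223], TCP at [133.356, 507.787, 208.094] pointing down, gripper open.
Joint ranges: [-2.94, 2.94], [-0.97, 2.17], [0.19, 2.56], [-1.23, 4.37], [0.02, 3.11], [-2.88, 2.88]. Speed limits (rad/s): [2.39, 2.39, 3.01, 3.14, 3.14, 3.14].

INTERFACE

Orientations are given as a unit quaternion [w, x, y, z].
In Python, from rig import sense, vision, job gives the robot as it stands. The module is installed in compiled form; this text tells all that it offers.
- The arm moves only by the shell command python3 -m pendant 'ROWS' [FORCE]. ROWS is JSON, a list of rows, each a list of 7 numbers: the turn, a rotation vector about the tool's x, y, z in rad, then the shift along the tool's x, y, z in cm, then the opening, from 0 (shut) to 1 (fully open). A call has exactly 5 rows; each row is the pose to reach, as a shift and turn from the pose commanded when the call began, along the tool's axes at that moment; what a row does not reach only later rows make up. A row lasts 1/8 s, in which the tool goes at most 62.5 mm and 10.7 degrees, less where a joint would pass 70% of its speed; a pose out of reach is approached as far as the arm can. A call with a gripper value outside its range is refused whole. The fingers move at their own pace and stop on an object; FORCE is the grip in N (left out, the last holds). Time passes only in rows, so rows that repeat a pose let the fingers close, or fill a call up. It gives the time, the measured TCP pose, the force and the opening at its end, in the units of the state.
- sense(): the state, without advancing time (a new reading comes with each control period).
- vision.capture(name): name is "side" or "top"; returns the picture (420x560x3 uint8, red, green, blue); there is no depth.
- vision.calibration(name): a dict with "K" (3x3 intrinsics, pixels), "extrinsics" (4x4, takes a point from camera to world coordinates). Camera axes: x right, y up, looking along -z (the intrinsics and any distortion apply to the point x, -y, -z); pixel columns grow to the right and rows downward; lengths in mm; the calibration is good to about 2 mm. A picture is of the moment at which its call begins. calibration takes no time and is no camera call.
- job.finish_job(): hands the job in, once; it reports no verdict.
The state is a dict: "time_s": time; "joints": joint angles; "dq": joint speeds; "tau": joint torques, N m; "eef_pos": TCP position; "ee_rot": TCP orientation; "force": force on the tool from outside, world axes, zero at the start; "wrist_torque": the same for the moment, N m; "grip_width": opening from 0.0 (shut) to 1.0 (fully open).
Only numpy, scipy, OpenCV 4.12 (cv2) and the standard library are available. Lean on these libraries where they do the work, as an engineer would, in place of code of your own. Each camera call takes 0.05 s, during which the arm holds its last target.

TASK

Clear up after the soldering job: stand the copper and the brass wire spool from the bench in the dish that already holds a spool, and lay the red polishing bar from the front of the bench flat in the dish with the grey rubber blocks. Nest the copper pans where the large one stands, the middle one in it and the small one in that, all sitting level on the pan below, with the handles fanned about 45 degrees apart so that none lies over or straight opposite another. Set things down, do not drop them.

Things in the scene. Friction and masses are not known exactly. Their poses are not given: they have to be found in the camera images.
- large_pan: Largest of three round copper pans, loose on the bench, the others nest in it; 0.35 kg. Origin: centre of its underside, z up. 94 mm outside at the rim (86 at the foot), 38 high, wall 2.5, base 4. Handle along own +x: level wooden grip 14 wide, 10 thick, axis 48 above the underside, 59 to 130 from the pan's centre. A lamp hangs 0.42 m over the bench from x = 0.57 on, y -0.3 to 0: fan the handles away from it, to the right and toward the robot.
- middle_pan: Middle copper pan, 0.16 kg. Origin: centre of its underside, z up. 73 mm outside at the rim (65 at the foot), 38 high, wall 2.5, base 4. Handle along own +x: level wooden grip 14 wide, 10 thick, axis 48 above the underside, 49 to 115 from the pan's centre. Pinch the grip from above to lift. Nested: underside 4 above the large pan's, 8 play all round; a handle over another one tilts it.
- small_pan: Small copper pan, 0.10 kg. Origin: centre of its underside, z up. 52 mm outside at the rim (44 at the foot), 38 high, wall 2.5, base 4. Handle along own +x: level wooden grip 14 wide, 10 thick, axis 48 above the underside, 38 to 100 from the pan's centre. Pinch the grip from above to lift. Nested: underside 4 above the middle pan's, 8 play all round.
- copper_spool: Spool of copper wire with dark grey flanges, standing on a flange on the bench: 48 mm diameter, 30 mm high, 0.12 kg. Origin: centre of its underside, z up along the spool's axis.
- brass_spool: The smaller spool, brass wire with white flanges, standing on a flange on the bench (not the like one already in the dish): 40 mm diameter, 24 mm high, 0.09 kg. Origin: centre of its underside, z up along the spool's axis.
- polish_bar: Red bar of polishing compound lying at the front of the bench, within reach (a like one far back by the wall stays there): 42 mm wide (own x), 104 mm long (own y), 34 mm high, 0.22 kg. Origin: centre of its underside, z up.
- wire_dish: Square cream dish, 178 mm across, 32 high, fixed, holding a fixed white-flanged brass wire spool (40 across, 24 high) at own x +40, y +20. Origin: centre of underside, z up. Floor 4 above it, flat to 60 from the centre in own x and y, walls slope outward; 2 mm bumps in two corners (x 48 to 76, y -67 to -25, and opposite). Free for both spools: own x below 15.
- polish_dish: Second dish of the same shape (178 mm square, 32 high, floor 4 above the origin, flat to 60 from the centre), fixed, holding two fixed grey rubber blocks (24 x 52 x 13) end to end along own y at own x +47. Origin: centre of underside, z up. Free for the bar, lengthwise along own y: own x below 30.

How it is judged (in metres and radians):
At the end, for the whole second after the job is handed in: Pans nested centred within 14 mm, underside 1-9 mm above the one below, level to 0.08 rad, handle lines 0.4 rad apart in every pair, large pan moved < 60 mm; spools and bar within 60 mm of their dish's centre in its x and y, < 11 mm high, upright to 0.15 rad; released, at rest (horizontal distance between middle_pan and large_pan below 0.014 m and z of middle_pan in the frame of large_pan between 0.001 and 0.009 m and horizontal distance between small_pan and middle_pan below 0.014 m and z of small_pan in the frame of middle_pan between 0.001 and 0.009 m and angle between each of large_pan, middle_pan, small_pan's own z axis and vertical below 0.08 rad and angle between the x axis of each of middle_pan, small_pan and the x axis of large_pan, either way round above 0.4 rad and angle between the x axis of small_pan and the x axis of middle_pan, either way round above 0.4 rad and distance of large_pan from where it was at the start of the episode below 0.06 m and x of copper_spool in the frame of wire_dish between -0.06 and 0.06 m and y of copper_spool in the frame of wire_dish between -0.06 and 0.06 m and z of each of copper_spool, brass_spool in the frame of wire_dish below 0.011 m and angle between each of copper_spool, brass_spool, polish_bar's own z axis and vertical below 0.15 rad and x of brass_spool in the frame of wire_dish between -0.06 and 0.06 m and y of brass_spool in the frame of wire_dish between -0.06 and 0.06 m and x of polish_bar in the frame of polish_dish between -0.06 and 0.06 m and y of polish_bar in the frame of polish_dish between -0.06 and 0.06 m and z of polish_bar in the frame of polish_dish below 0.011 m and linear speed of each of middle_pan, small_pan, copper_spool, brass_spool, polish_bar, large_pan below 0.02 m/s); the robot touches nothing.
It fails at once if a pan, a spool or the bar is dropped or thrown: it moves faster than 0.8 m/s out of the fingers' touch ((linear speed of middle_pan above 0.8 m/s and contact force between the fingers and middle_pan below 0.05 N) or (linear speed of small_pan above 0.8 m/s and contact force between the fingers and small_pan below 0.05 N) or (linear speed of copper_spool above 0.8 m/s and contact force between the fingers and copper_spool below 0.05 N) or (linear speed of brass_spool above 0.8 m/s and contact force between the fingers and brass_spool below 0.05 N) or (linear speed of polish_bar above 0.8 m/s and contact force between the fingers and polish_bar below 0.05 N)).
It also fails if it takes over 102 s, if anything falls off the work surface, if the arm or the gripper's body presses on something with over 40 N, if the wrist force passes 120 N, or if a joint passes its speed limit or range.

## Working session

There is one attempt and no reset: what is moved stays moved. The work goes in short steps, Python scripts to look and compute and a shell command to move; the robot and the scene stay as the last step left them, time stands still between calls to the robot, and variables do not carry over. Pictures are saved under pics/ and viewed, and the job is handed in when it is done.

```bash
mkdir -p pics; ls
python3 - <<'E'
from rig import sense, vision, job
import cv2, numpy as np
np.set_printoptions(precision=4,suppress=True)
print(sense())
for n in("top","side"):
    im=vision.capture(n); cv2.imwrite(f"pics/{n}0.png",im[:,:,::-1])
    c=vision.calibration(n); print(n,c)
E
```

```text
pics
{'time_s': 0.0, 'joints': array([ 1.0906,  0.3135,  1.4984, -0.    ,  1.331 , -0.2234]), 'dq': array([-0.0005, -0.0006,  0.0002, -0.0012,  0.0007,  0.0006]), 'tau': array([  0.0005, -41.2265, -25.9744,  -0.0001,   0.0042,   0.    ]), 'eef_pos': array([133.2057, 507.5139, 207.5317]), 'ee_rot': array([ 0.5595, -0.4321,  0.5603,  0.4317]), 'force': array([ 0.292 , -0.609 , -0.9072]), 'wrist_torque': array([-0.0299, -0.0438,  0.0202]), 'grip_width': 1.0012015784592294}
top {'K': array([[410.4203,   0.    , 276.1327],
       [  0.    , 410.4203, 207.0242],
       [  0.    ,   0.    ,   1.    ]]), 'extrinsics': array([[ -0.0071,   0.9915,  -0.13  , 396.1487],
       [ -0.9993,  -0.0022,   0.0381,  50.8572],
       [  0.0375,   0.1301,   0.9908, 963.5959],
       [  0.    ,   0.    ,   0.    ,   1.    ]])}
side {'K': array([[516.9741,   0.    , 280.5191],
       [  0.    , 516.9741, 206.8587],
       [  0.    ,   0.    ,   1.    ]]), 'extrinsics': array([[    0.9982,     0.0387,    -0.0464,   437.5405],
       [   -0.0602,     0.5643,    -0.8234, -1149.9012],
       [   -0.0057,     0.8247,     0.5656,   841.5656],
       [    0.    ,     0.    ,     0.    ,     1.    ]])}
```

View pics/top0.png

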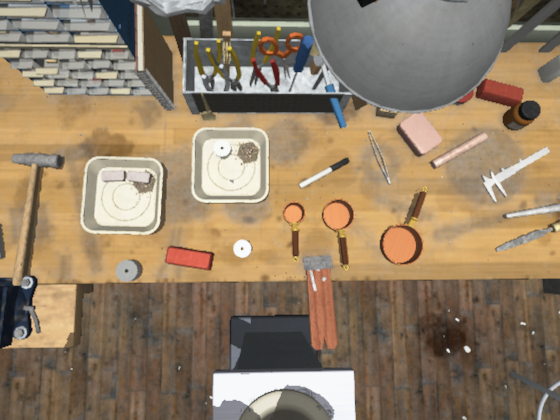

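View pics/side0.png

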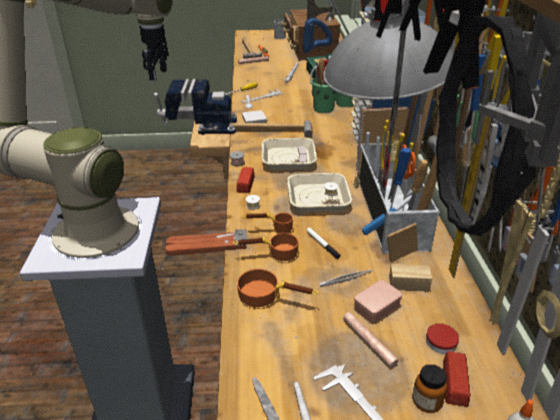

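```bash
cat > h.py <<'E'
import numpy as np, cv2
from rig import sense, vision
from scipy.spatial.transform import Rotation as R
np.set_printoptions(precision=3,suppress=True)
C={n:vision.calibration(n) for n in("top","side")}
def proj(n,P):
    E=C[n]["extrinsics"];K=C[n]["K"];P=np.atleast_2d(P)
    q=(P-E[:3,3])@E[:3,:3]; q=q*[1,-1,-1]; u=q@K.T; return u[:,:2]/u[:,2:]
def ray(n,uv,z):
    E=C[n]["extrinsics"];K=C[n]["K"];uv=np.atleast_2d(np.asarray(uv,float))
    d=np.c_[uv,np.ones(len(uv))]@np.linalg.inv(K).T; d=d*[1,-1,-1]@E[:3,:3].T; o=E[:3,3]
    return o+d*((z-o[2])/d[:,2])[:,None]
def pose():
    s=sense();return s,np.array(s["eef_pos"]),R.from_quat(np.roll(s["ee_rot"],-1))
def go(x,y,z,yaw=None):
    """yaw: world angle (deg) of the jaw direction; prints turn & shift (cm)"""
    s,p,r=pose();M=r.as_matrix()
    if yaw is None: T=M; 
    zc=M[:,2]; yc=np.degrees(np.arctan2(zc[1],zc[0]))
    if yaw is None: yaw=yc
    d=(yaw-yc+90)%180-90
    opts=[yc+d, yc+d-180*np.sign(d)]
    j=s["joints"]
    print("t %.2f p %s jawyaw %.1f j6 %.2f grip %.3f F %s"%(s["time_s"],p,yc,j[5],s["grip_width"],s["force"]))
    for k,o in enumerate(opts):
        o=np.radians(o); zt=np.array([np.cos(o),np.sin(o),0]);xt=np.array([0,0,-1.]);Tt=np.c_[xt,np.cross(zt,xt),zt]
        rv=R.from_matrix(M.T@Tt).as_rotvec(); sh=M.T@(np.array([x,y,z])-p)/10
        print(["near","alt "][k],"turn",rv.round(3),"deg %.1f"%np.degrees(np.linalg.norm(rv)),"shift cm",sh.round(2))
E
python3 - <<'E'
from h import *
s,p,r=pose();print(r.as_matrix());print(proj("top",[p]),proj("side",[p]))
t=cv2.imread("pics/top0.png")
cv2.imwrite("pics/z1.png",cv2.resize(t[110:300,70:270],None,fx=4,fy=3.99/1.33,interpolation=cv2.INTER_CUBIC) if 0 else cv2.resize(t[120:290,70:270],None,fx=3.5,fy=3.5,interpolation=cv2.INTER_CUBIC))
cv2.imwrite("pics/z2.png",cv2.resize(t[170:290,230:440],None,fx=3.8,fy=3.8,interpolation=cv2.INTER_CUBIC))
E
```

```text
[[-0.001 -0.967  0.254]
 [-0.001  0.254  0.967]
 [-1.     0.    -0.001]]
[[ -8.003 418.904]] [[159.557  85.636]]
```

View pics/z1.png

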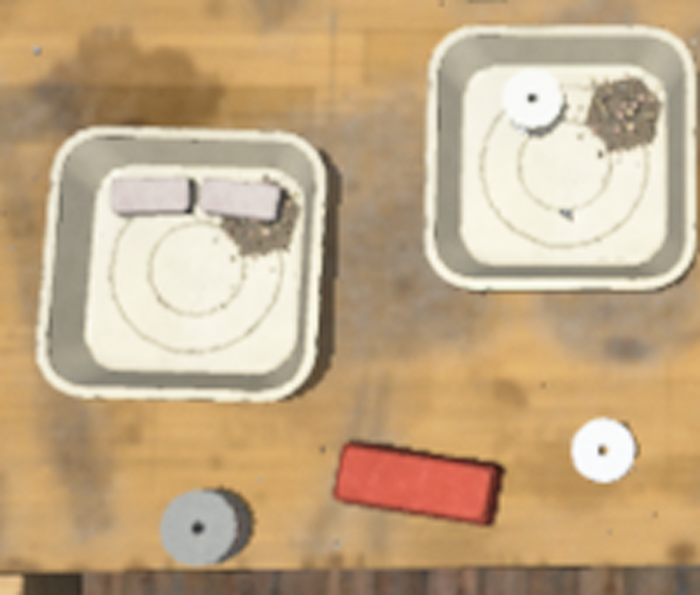

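View pics/z2.png

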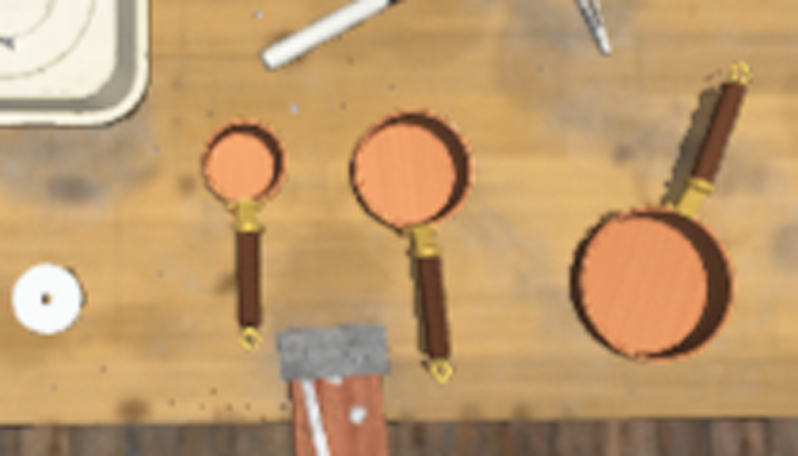

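```bash
cat > meas.py <<'E'
from h import *
def comps(mask,amin=30):
    n,l,st,c=cv2.connectedComponentsWithStats(mask.astype(np.uint8))
    return [(st[i],c[i],l==i) for i in range(1,n) if st[i][4]>=amin]
def hsv(im): return cv2.cvtColor(im,cv2.COLOR_BGR2HSV).astype(int)
E
python3 - <<'E'
from meas import *
t=cv2.imread("pics/top0.png");h=hsv(t)
H,S,V=h[...,0],h[...,1],h[...,2]
for q in [(295,212),(336,215),(400,245),(294,240),(346,245),(412,213),(189,258),(127,270),(242,249),(222,148),(300,150),(207,195)]: print(q,t[q[1],q[0]],h[q[1],q[0]])
def rep(name,m,roi,z,amin=30):
    x0,y0,x1,y1=roi;mm=np.zeros_like(m);mm[y0:y1,x0:x1]=m[y0:y1,x0:x1]
    for st,c,l in comps(mm,amin):
        cn=max(cv2.findContours(l.astype(np.uint8),0,1)[0],key=cv2.contourArea)
        hull=cv2.convexHull(cn)[:,0,:].astype(float)
        W=ray("top",hull,z)[:,:2].astype(np.float32)
        (cx,cy),r=cv2.minEnclosingCircle(W); rc=cv2.minAreaRect(W)
        print(name,"bbox",st,"circ (%.1f %.1f) d %.1f"%(cx,cy,2*r),"rect",np.round(rc[0],1),np.round(rc[1],1),round(rc[2],1))
cop=(H<14)&(S>100)&(V>80)
pan=((H<=14)&(S>110))
rep("pans",pan,(275,180,440,275),38)
rep("bar",(H<8)|(H>172),(160,240,220,275),34)
rep("bar",((H<8)|(H>172))&(S>120),(160,240,220,275),34)
rep("cu",(S<45),(110,255,145,282),30)
rep("br",(S<45)&(V>150),(225,235,255,260),24)
rep("fixspool",(S<15)&(V>225),(212,138,232,158),28,10)
E
```

```text
(295, 212) [109 168 245] [ 13 142 245]
(336, 215) [108 162 240] [ 12 140 240]
(400, 245) [101 153 233] [ 12 144 233]
(294, 240) [ 43  64 105] [ 10 151 105]
(346, 245) [ 66 105 142] [ 15 136 142]
(412, 213) [48 67 84] [ 16 109  84]
(189, 258) [ 87 107 227] [  4 157 227]
(127, 270) [76 78 78] [30  7 78]
(242, 249) [115 144 166] [ 17  78 166]
(222, 148) [108 114 114] [ 30  13 114]
(300, 150) [101 141 172] [ 17 105 172]
(207, 195) [146 165 171] [ 23  37 171]
pans bbox [412 192  14  26 155] circ (523.0 -315.6) d 61.4 rect [ 523.7 -314.1] [13.7 61.2] 66.8
pans bbox [322 199  33  31 795] circ (501.1 -126.1) d 75.4 rect [ 501.4 -126.1] [73.7 68.9] 89.9
pans bbox [283 201  23  22 394] circ (505.9 -24.8) d 52.3 rect [507.3 -25.4] [50.3 48.2] 89.8
pans bbox [ 380  224   44   42 1403] circ (431.5 -269.4) d 99.7 rect [ 431.4 -269.4] [98.3 92. ] 67.8
pans bbox [292 231   7  25 131] circ (435.8 -26.7) d 54.8 rect [435.8 -26.2] [54.2 12.5] 1.8
pans bbox [340 238   8  26 150] circ (418.3 -136.3) d 58.1 rect [ 418.3 -136.2] [57.2 13. ] 4.4
pans bbox [313 269  18   6  87] circ (370.6 -85.3) d 39.1 rect [371.7 -85.4] [38.3 11.1] 89.5
bar bbox [165 247  48  23 788] circ (403.9 211.2) d 105.3 rect [405.  210.7] [102.3  38.4] 80.2
bar bbox [165 247  48  23 788] circ (403.9 211.2) d 105.3 rect [405.  210.7] [102.3  38.4] 80.2
cu bbox [116 260  25  22 424] circ (377.2 345.1) d 54.1 rect [377.5 345.1] [46.2 52.6] 2.0
br bbox [233 239  19  19 257] circ (425.4 92.9) d 41.4 rect [425.2  93.3] [40.7 39.3] 63.3
fixspool bbox [213 139  18  17 228] circ (659.4 142.3) d 42.3 rect [660.5 141.5] [38.4 39.6] 0.2
```

```bash
cat >> meas.py <<'E'
from scipy.optimize import least_squares
def fitc(P,r):
    f=lambda c:np.hypot(P[:,0]-c[0],P[:,1]-c[1])-r
    s=least_squares(f,P.mean(0),loss="soft_l1",f_scale=1.);return s.x,np.sqrt(np.mean(s.fun**2))
def outline(cam,m,roi,z,grow=0.5,amin=30):
    x0,y0,x1,y1=roi;mm=np.zeros_like(m);mm[y0:y1,x0:x1]=m[y0:y1,x0:x1]
    st,c,l=max(comps(mm,amin),key=lambda a:a[0][4])
    cn=max(cv2.findContours(l.astype(np.uint8),0,1)[0],key=cv2.contourArea)
    hull=cv2.convexHull(cn)[:,0,:].astype(float)
    hull=hull+grow*(hull-c)/np.linalg.norm(hull-c,axis=1)[:,None]
    return ray(cam,hull,z)[:,:2],c
E
python3 - <<'E'
from meas import *
t=cv2.imread("pics/top0.png");h=hsv(t)
H,S,V=h[...,0],h[...,1],h[...,2]
pan=((H<=14)&(S>110))
cam=np.array([396.,51])
for n,roi,hr,r,g in [("small",(280,195,310,225),(288,230,302,258),26,69),("middle",(318,195,358,231),(336,237,352,266),36.5,82),("large",(375,222,428,268),(408,190,428,220),47,94.5)]:
    P,_=outline("top",pan,roi,38)
    c,e=fitc(P,r)
    far=(P-c)@(c-cam)/np.linalg.norm(c-cam)>-5
    c2,e2=fitc(P[far],r)
    A,_=outline("top",pan,hr,53); rc=cv2.minAreaRect(A.astype(np.float32)); hc=np.array(rc[0])
    for cc in(c,c2):
        d=hc-cc; print(n,cc,e,e2,"hand",hc,np.round(rc[1],1),rc[2],"dist %.1f exp %.1f ang %.1f"%(np.hypot(*d),g,np.degrees(np.arctan2(d[1],d[0]))))
for V0 in(170,200):
    P,_=outline("top",((H<8)|(H>172))&(S>100)&(V>V0),(160,240,220,275),34); print("bar",cv2.minAreaRect(P.astype(np.float32)))
for V0 in(100,120):
    P,_=outline("top",(S<45)&(V>V0),(110,255,145,282),30); print("cu",fitc(P,24),cv2.minEnclosingCircle(P.astype(np.float32)))
P,_=outline("top",(S<45)&(V>190),(225,235,255,260),24); print("br",fitc(P,20))
P,_=outline("top",(S<15)&(V>225),(212,138,232,158),28); print("fix",fitc(P,20))
# dishes: outer rim z=32
for n,roi in[("wire",(180,115,283,210)),("polish",(72,145,172,245))]:
    m=(S<62)&(V>90)
    P,c=outline("top",m,roi,32); rc=cv2.minAreaRect(P.astype(np.float32)); print(n,c,rc)
# hole marks
print("hole cu",ray("top",[127-.7,120+528/3.5-.0],30),"br",ray("top",[70+602/3.5,120+450/3.5],24))
# side view outlines
E
```

```text
small [505.768 -25.16 ] 0.8182769606900362 0.5534749156499004 hand [435.116 -24.527] [55.5 13.7] 1.8560649156570435 dist 70.7 exp 69.0 ang 179.5
small [506.515 -25.608] 0.8182769606900362 0.5534749156499004 hand [435.116 -24.527] [55.5 13.7] 1.8560649156570435 dist 71.4 exp 69.0 ang 179.1
middle [ 501.019 -125.814] 1.518216700999442 0.8456670230624183 hand [ 417.922 -133.092] [58.5 13.6] 4.614464282989502 dist 83.4 exp 82.0 ang -175.0
middle [ 501.654 -127.973] 1.518216700999442 0.8456670230624183 hand [ 417.922 -133.092] [58.5 13.6] 4.614464282989502 dist 83.9 exp 82.0 ang -176.5
large [ 431.354 -271.097] 2.762208174361441 0.5430668253689365 hand [ 521.591 -308.296] [14.7 62.5] 66.3780746459961 dist 97.6 exp 94.5 ang -22.4
large [ 431.749 -273.528] 2.762208174361441 0.5430668253689365 hand [ 521.591 -308.296] [14.7 62.5] 66.3780746459961 dist 96.3 exp 94.5 ang -21.2
bar ((404.76458740234375, 213.59707641601562), (97.041748046875, 34.726192474365234), 80.31558227539062)
bar ((404.92462158203125, 213.3865966796875), (94.76617431640625, 31.462921142578125), 79.89784240722656)
cu (array([377.868, 348.147]), np.float64(1.5091305678110916)) ((376.2643127441406, 347.20654296875), 26.704118728637695)
cu (array([377.665, 348.614]), np.float64(0.8242795633068285)) ((376.9347229003906, 348.4277038574219), 25.416532516479492)
br (array([425.283,  94.039]), np.float64(1.4462399190371693))
fix (array([660.004, 141.906]), np.float64(1.660922633409818))
wire [228.903 165.453] ((616.8557739257812, 129.04751586914062), (183.3140411376953, 194.87399291992188), 0.3052296042442322)
polish [121.486 195.234] ((547.8890380859375, 364.4774475097656), (181.6817626953125, 180.0022735595703), 88.13665771484375)
hole cu [[376.44  348.821  30.   ]] br [[424.318  93.051  24.   ]]
```

Run:
```python
import cv2
t=cv2.imread("pics/side0.png")
cv2.imwrite("pics/z3.png",cv2.resize(t[130:310,210:370],None,fx=3.3,fy=3.3,interpolation=cv2.INTER_CUBIC))
```

```text
(no output)
```

View pics/z3.png

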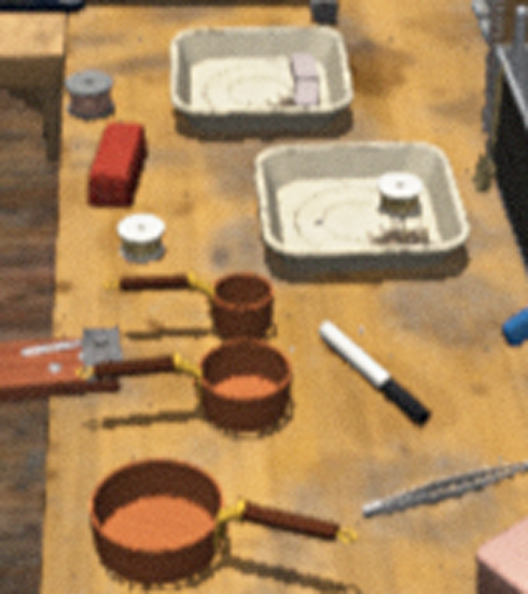

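Run:
```python
from h import *
f=lambda a:np.array(a)/3.5+[70,120]-0.36
print("wire rim",ray("top",f([561,159.5]),32),"ring",ray("top",f([564,167]),4))
print("polish rim",ray("top",f([183.5,263]),32),"ring",ray("top",f([196,268]),4))
# fixed blocks ends
b=ray("top",f([[113,197],[282,200]]),17);print("blocks",b,b.mean(0))
print("fix spool",ray("top",f([532,98]),28))
# rim edges
for n,a in{"wire":[[461,30],[660,27],[461,288],[660,290],[428,60],[428,255],[694,60],[694,255]],"pol":[[75,130],[305,137],[70,390],[290,398],[49,150],[38,370],[327,170],[316,370]]}.items():
    q=ray("top",f(a),32)[:,:2]; print(n,q.tolist())
    for i in(0,2,4,6):
        d=q[i+1]-q[i];print(np.degrees(np.arctan2(d[1],d[0])),(q[i]+q[i+1])/2)
print(proj("side",[[617,131,28],[570,360,4],[660,141.9,28]]))
```

```text
wire rim [[616.092 121.243  32.   ]] ring [[617.492 121.287   4.   ]]
polish rim [[547.126 364.442  32.   ]] ring [[548.276 365.498   4.   ]]
blocks [[593.786 417.289  17.   ]
 [591.834 306.718  17.   ]] [592.81  362.003  17.   ]
fix spool [[658.916 141.124  28.   ]]
wire [[704.2446985318554, 188.34315816775418], [707.0275677064468, 55.77301087183504], [530.4502826444118, 185.48642637540445], [528.9019731839495, 56.03380683467813], [683.5109582509308, 209.7901629460169], [552.2419614143696, 207.24513591662637], [684.2984157122233, 33.07821439627938], [552.0918868030798, 33.67863942042597]]
-88.79744235026791 [705.636 122.058]
-90.68524969227691 [529.676 120.76 ]
-178.88929568669136 [617.876 208.518]
179.73978907424458 [618.195  33.378]
pol [[635.2671183347468, 438.06345333625825], [630.9256315629509, 289.0712522035935], [465.07176882964205, 432.58795014475265], [459.3147072398562, 293.39349257036974], [621.8545808644034, 454.0691685702244], [477.9610468281712, 453.3694296023352], [608.7893932105379, 274.118283085014], [477.2722434802603, 277.39923121650463]]
-91.66907059577241 [633.096 363.567]
-92.36839485185413 [462.193 362.991]
-179.72137890792064 [549.908 453.719]
178.5709430415525 [543.031 275.759]
[[316.715 186.879]
 [294.345 156.909]
 [330.699 184.388]]
```

```bash
python3 -c "
from h import *
go(377.3,348.5,80,75)"
```

```text
t 0.10 p [133.249 507.568 207.614] jawyaw 75.3 j6 -0.22 grip 1.000 F [ 0.25  -0.25   0.137]
near turn [ 0.005 -0.001 -0.   ] deg 0.3 shift cm [ 12.76 -27.65  -9.17]
alt  turn [-3.137  0.    -0.002] deg 179.7 shift cm [ 12.76 -27.65  -9.17]
```

```bash
python3 -m pendant '[[0,0,0,1.5,-4,-1.3,1],[0,0,0,4,-9,-3,1],[0,0,0,6.5,-14,-4.7,1],[0,0,0,9,-19,-6.3,1],[0,0,0,11,-24,-8,1]]' 60; python3 -c "
from h import *
go(377.3,348.5,70,75)"
```

```text
time_s: 0.72
eef_pos: [346.2, 368.2, 97.0]
ee_rot: [0.56, -0.432, 0.56, 0.432]
force: [1.5, 1.0, 0.2]
grip_width: 0.998
t 0.72 p [346.178 368.178  97.005] jawyaw 75.3 j6 -0.73 grip 0.998 F [1.501 1.    0.187]
near turn [ 0.005 -0.001 -0.001] deg 0.3 shift cm [ 2.7  -3.51 -1.11]
alt  turn [-3.137  0.001 -0.001] deg 179.7 shift cm [ 2.7  -3.51 -1.11]
```

```bash
python3 -m pendant '[[0,0,0,1,-1.5,-0.5,1],[0,0,0,2,-3,-1,1],[0,0,0,2.7,-3.5,-1.1,1],[0,0,0,2.7,-3.5,-1.1,1],[0,0,0,2.7,-3.5,-1.1,1]]'; python3 -c "
from h import *
im=vision.capture('side');cv2.imwrite('pics/s1.png',cv2.resize(im[100:280,190:370,::-1],None,fx=3.2,fy=3.2))
im=vision.capture('top');cv2.imwrite('pics/t1.png',cv2.resize(im[200:320,60:260,::-1],None,fx=3.5,fy=3.5))
go(377.3,348.5,3,75)"
```

```text
time_s: 1.35
eef_pos: [375.8, 350.6, 71.5]
ee_rot: [0.56, -0.432, 0.559, 0.432]
force: [0.5, -0.9, -0.4]
grip_width: 1.001
t 1.45 p [375.924 350.421  71.525] jawyaw 75.3 j6 -0.79 grip 1.004 F [-0.522  0.097 -0.669]
near turn [0.006 0.001 0.   ] deg 0.3 shift cm [ 6.85 -0.18 -0.15]
alt  turn [-3.136 -0.001  0.001] deg 179.7 shift cm [ 6.85 -0.18 -0.15]
```

View pics/s1.png

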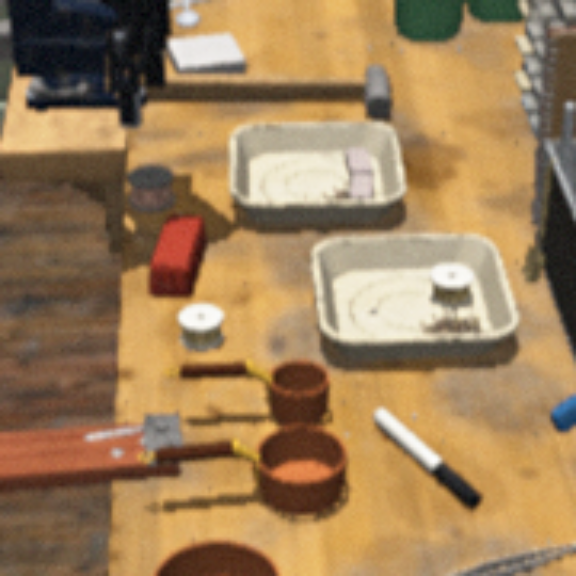

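View pics/t1.png

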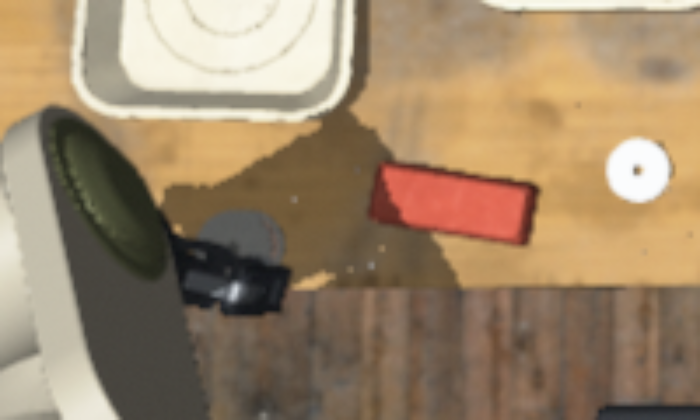

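```bash
python3 -c "
from h import *
print(proj('side',[[377.3,348.5,30],[425,93.5,24],[432,-272,38],[501.5,-127,38],[506,-25,38],[405,212,34]]))" ; python3 -m pendant '[[0,0,0,2,-0.2,-0.2,1],[0,0,0,4,-0.2,-0.2,1],[0,0,0,5.5,-0.2,-0.2,1],[0,0,0,6.5,-0.2,-0.2,1],[0,0,0,6.8,-0.2,-0.2,1]]'
```

```text
[[235.942 153.637]
 [251.731 197.471]
 [256.88  280.409]
 [283.233 239.853]
 [282.453 216.278]
 [244.489 173.635]]
time_s: 2.08
eef_pos: [377.6, 347.5, 2.8]
ee_rot: [0.56, -0.432, 0.56, 0.432]
force: [-0.1, -0.6, 0.4]
grip_width: 0.999
```

```bash
python3 -m pendant '[[0,0,0,0,0,0,0.4],[0,0,0,0,0,0,0.2],[0,0,0,0,0,0,0.2],[0,0,0,0,0,0,0.2],[0,0,0,0,0,0,0.2]]' 50;  python3 -m pendant '[[0,0,0,0,0,0,0.2],[0,0,0,0,0,0,0.2],[0,0,0,0,0,0,0.2],[0,0,0,-1,0,0,0.2],[0,0,0,-3,0,0,0.2]]' 50
python3 -c "
from h import *
go(597,83,100,0)"
```

```text
time_s: 2.7
eef_pos: [380.3, 348.1, 6.8]
ee_rot: [0.562, -0.433, 0.558, 0.431]
force: [-2.7, -8.1, 30.0]
grip_width: 0.202
time_s: 3.32
eef_pos: [377.3, 347.3, 33.4]
ee_rot: [0.56, -0.432, 0.56, 0.432]
force: [0.7, 0.4, -0.5]
grip_width: 0.198
t 3.33 p [377.299 347.292  33.364] jawyaw 75.3 j6 -0.80 grip 0.198 F [ 0.729  0.376 -0.463]
near turn [ 1.314 -0.001 -0.   ] deg 75.3 shift cm [ -6.67 -27.96 -19.99]
alt  turn [-1.828  0.    -0.001] deg 104.7 shift cm [ -6.67 -27.96 -19.99]
```

```bash
python3 -c "
from h import *
im=vision.capture('side');cv2.imwrite('pics/s2.png',cv2.resize(im[70:200,180:320,::-1],None,fx=4,fy=4))
im=vision.capture('top');cv2.imwrite('pics/t2.png',cv2.resize(im[200:320,60:260,::-1],None,fx=3.5,fy=3.5))
"
```

```text
(no output)
```

View pics/s2.png

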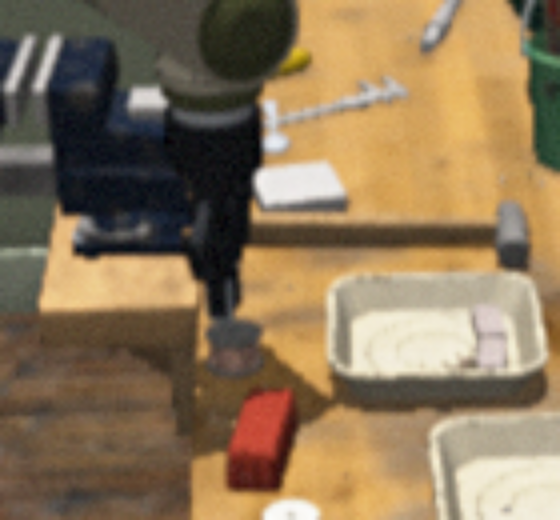

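View pics/t2.png

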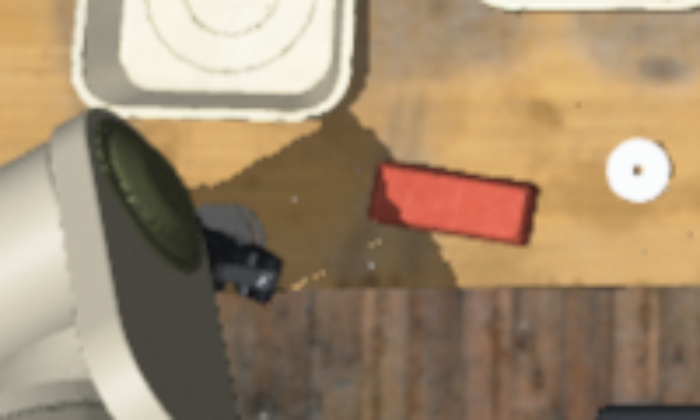

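```bash
python3 -c "
from h import *
a=cv2.imread('pics/side0.png')[125:185,205:275];b=vision.capture('side')[125:185,205:275,::-1]
cv2.imwrite('pics/s3.png',np.hstack([cv2.resize(i,None,fx=5.5,fy=5.5,interpolation=cv2.INTER_CUBIC) for i in(a,b)]))
for z in (0,20,33,50): print(z,proj('side',[[377.3,347.3,z]])-[205,125],5.5*(proj('side',[[377.3,347.3,z]])-[205,125]))
"
```

```text
0 [[31.432 36.838]] [[172.878 202.61 ]]
20 [[31.104 31.506]] [[171.07  173.284]]
33 [[30.888 28.002]] [[169.881 154.011]]
50 [[30.602 23.373]] [[168.312 128.553]]
```

View pics/s3.png

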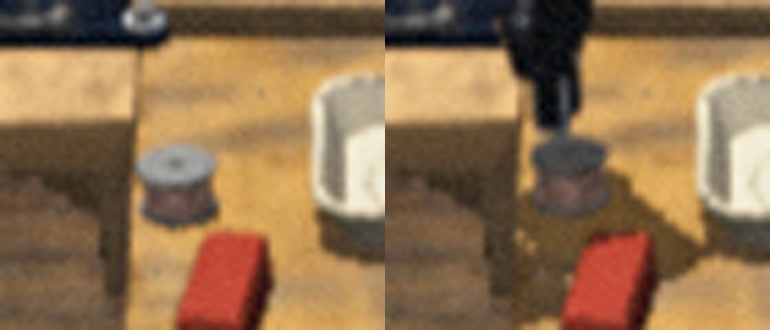

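```bash
python3 -c "
from h import *
a=cv2.imread('pics/side0.png')
b=cv2.resize(a[20:110,110:210],None,fx=6,fy=6,interpolation=cv2.INTER_CUBIC)
for z,c in ((207.6,(0,0,255)),(226.6,(0,255,0)),(280.6,(255,0,0))):
  u=(proj('side',[[133.2,507.5,z]])[0]-[110,20]+.5)*6;cv2.circle(b,tuple(int(v) for v in u),4,c,-1)
cv2.imwrite('pics/s4.png',b)
"
```

```text
(no output)
```

View pics/s4.png

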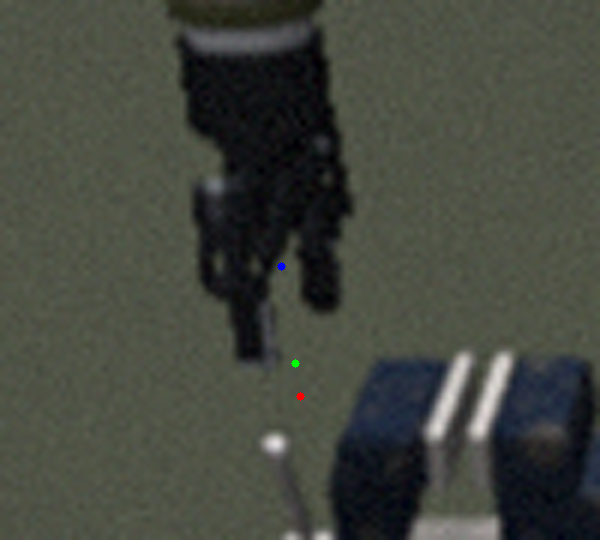

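```bash
python3 -m pendant '[[0,0,0,-5,0,0,0.2],[0,0,0,-5,0,0,0.2],[0,0,0,-5,0,0,0],[0,0,0,-5,0,0,0],[0,0,0,-5,0,0,0]]'; python3 -c "
from h import *
b=vision.capture('side')[...,::-1];s,p,r=pose();print(p)
x,y=proj('side',[p])[0];x0,y0=int(x)-40,int(y)-60
b=cv2.resize(b[y0:y0+90,x0:x0+90],None,fx=6,fy=6,interpolation=cv2.INTER_CUBIC)
u=(proj('side',[p])[0]-[x0,y0]+.5)*6;cv2.circle(b,tuple(int(v) for v in u),4,(0,0,255),-1)
cv2.imwrite('pics/s5.png',b)
go(470,215,25,75)
"
```

```text
time_s: 4.1
eef_pos: [377.3, 347.3, 82.2]
ee_rot: [0.559, -0.432, 0.56, 0.432]
force: [-0.4, -0.8, 0.1]
grip_width: -0.004
[377.404 347.317  82.43 ]
t 4.15 p [377.404 347.317  82.43 ] jawyaw 75.3 j6 -0.80 grip -0.002 F [-0.279  0.832 -0.257]
near turn [ 0.005 -0.001 -0.001] deg 0.3 shift cm [  5.74 -12.32 -10.44]
alt  turn [-3.137  0.001 -0.001] deg 179.7 shift cm [  5.74 -12.32 -10.44]
```

View pics/s5.png

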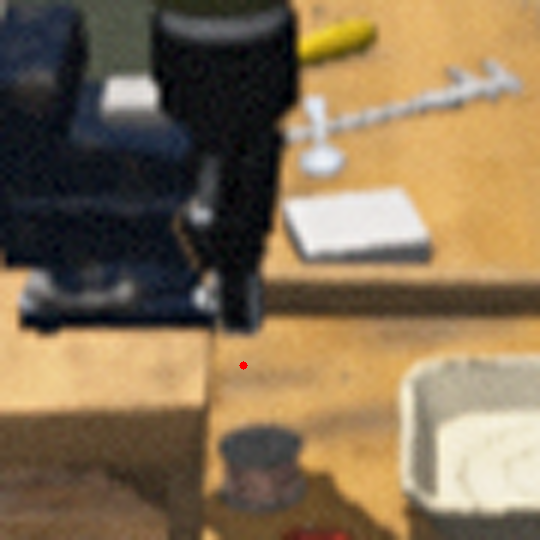

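```bash
python3 -m pendant '[[0,0,0,0,-4,-3.5,0],[0,0,0,0,-8,-7,0],[0,0,0,2,-12,-10.4,0],[0,0,0,5,-12.3,-10.4,0],[0,0,0,6.5,-12.3,-10.4,0]]'; python3 -m pendant '[[0,0,0,0.2,0,0,0],[0,0,0,0.4,0,0,0],[0,0,0,0.6,0,0,0],[0,0,0,0.8,0,0,0],[0,0,0,1,0,0,0]]'
```

```text
time_s: 4.78
eef_pos: [469.7, 215.1, 16.6]
ee_rot: [0.559, -0.431, 0.561, 0.432]
force: [-1.0, -0.3, -0.5]
grip_width: -0.001
time_s: 5.4
eef_pos: [470.3, 215.8, 8.2]
ee_rot: [0.56, -0.432, 0.56, 0.432]
force: [-0.6, 0.1, 0.4]
grip_width: 0.001
```

```bash
for i in 1; do python3 -m pendant '[[0,0,0,0.2,0,0,0],[0,0,0,0.4,0,0,0],[0,0,0,0.6,0,0,0],[0,0,0,0.8,0,0,0],[0,0,0,0.8,0,0,0]]'; done; python3 -m pendant '[[0,0,0,0.1,0,0,0],[0,0,0,0.2,0,0,0],[0,0,0,0.3,0,0,0],[0,0,0,0.4,0,0,0],[0,0,0,0.4,0,0,0]]'
```

```text
time_s: 6.02
eef_pos: [470.1, 215.6, -0.1]
ee_rot: [0.56, -0.432, 0.56, 0.432]
force: [-0.2, 0.8, -0.1]
grip_width: 0.001
time_s: 6.65
eef_pos: [470.1, 215.6, -4.0]
ee_rot: [0.56, -0.432, 0.56, 0.432]
force: [-0.8, -0.1, -0.3]
grip_width: -0.0
```

```bash
python3 -m pendant '[[0,0,0,0.2,0,0,0],[0,0,0,0.4,0,0,0],[0,0,0,0.6,0,0,0],[0,0,0,0.8,0,0,0],[0,0,0,0.8,0,0,0]]'; python3 -m pendant '[[0,0,0,0.1,0,0,0],[0,0,0,0.2,0,0,0],[0,0,0,0.3,0,0,0],[0,0,0,0.4,0,0,0],[0,0,0,0.4,0,0,0]]'
```

```text
time_s: 7.28
eef_pos: [470.1, 215.6, -12.1]
ee_rot: [0.56, -0.432, 0.56, 0.432]
force: [0.6, 0.2, 0.0]
grip_width: -0.003
time_s: 7.9
eef_pos: [470.2, 215.6, -16.0]
ee_rot: [0.56, -0.432, 0.56, 0.432]
force: [0.2, -0.4, 0.7]
grip_width: 0.003
```

```bash
python3 -m pendant '[[0,0,0,0.1,0,0,0],[0,0,0,0.2,0,0,0],[0,0,0,0.2,0,0,0],[0,0,0,0.3,0,0,0],[0,0,0,0.3,0,0,0]]'
```

```text
time_s: 8.52
eef_pos: [470.2, 215.6, -19.0]
ee_rot: [0.56, -0.432, 0.56, 0.432]
force: [-0.6, 0.3, 0.6]
grip_width: 0.0
```

```bash
python3 -m pendant '[[0,0,0,0.1,0,0,0],[0,0,0,0.2,0,0,0],[0,0,0,0.3,0,0,0],[0,0,0,0.4,0,0,0],[0,0,0,0.4,0,0,0]]'
```

```text
time_s: 9.15
eef_pos: [470.2, 215.6, -23.0]
ee_rot: [0.56, -0.432, 0.56, 0.432]
force: [0.1, 0.6, 0.1]
grip_width: 0.004
```

```bash
python3 -m pendant '[[0,0,0,0.1,0,0,0],[0,0,0,0.2,0,0,0],[0,0,0,0.2,0,0,0],[0,0,0,0.2,0,0,0],[0,0,0,0.2,0,0,0]]'
python3 -c "
from h import *
b=vision.capture('side')[...,::-1];s,p,r=pose();print(p)
x,y=proj('side',[p])[0];x0,y0=int(x)-50,int(y)-60
b=cv2.resize(b[y0:y0+90,x0:x0+90],None,fx=6,fy=6,interpolation=cv2.INTER_CUBIC)
u=(proj('side',[p])[0]-[x0,y0]+.5)*6;cv2.circle(b,tuple(int(v) for v in u),4,(0,0,255),-1)
cv2.imwrite('pics/s6.png',b)"
```

```text
time_s: 9.78
eef_pos: [470.3, 215.7, -23.2]
ee_rot: [0.56, -0.432, 0.56, 0.432]
force: [-7.5, -3.1, 21.8]
grip_width: -0.0
[470.298 215.717 -23.232]
```

View pics/s6.png

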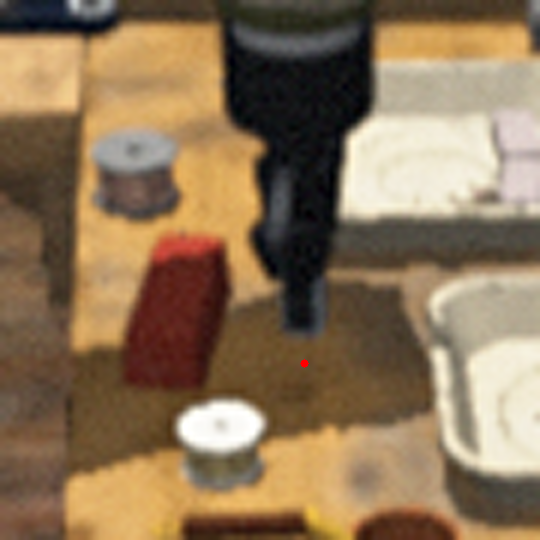

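```bash
python3 -m pendant '[[0,0,0,-3,0,0,0],[0,0,0,-6,0,0,0.5],[0,0,0,-9,0,0,1],[0,0,0,-9.3,0,0,1],[0,0,0,-9.3,0,0,1]]'
python3 -c "
from meas import *
im=vision.capture('top')[...,::-1].copy();cv2.imwrite('pics/t3.png',im);cv2.imwrite('pics/t3z.png',cv2.resize(im[200:320,60:260],None,fx=3.5,fy=3.5))
h=hsv(im);H,S,V=h[...,0],h[...,1],h[...,2]
for V0 in(100,120):
    P,c=outline('top',(S<45)&(V>V0),(110,250,145,282),30); print('cu',c,fitc(P,24))
go(377.3,348.5,40,75)
"
```

```text
time_s: 10.45
eef_pos: [469.9, 215.6, 67.5]
ee_rot: [0.56, -0.432, 0.56, 0.432]
force: [0.6, 0.2, -0.0]
grip_width: 0.845
cu [127.624 265.29 ] (array([405.433, 364.581]), np.float64(26.154944425035314))
cu [127.777 265.219] (array([404.218, 364.048]), np.float64(25.549671256972548))
t 10.50 p [469.638 215.505  67.076] jawyaw 75.3 j6 -1.11 grip 0.922 F [-1.003  0.852 -0.836]
near turn [ 0.005 -0.001 -0.002] deg 0.3 shift cm [ 2.72 12.31 10.52]
alt  turn [-3.137  0.002 -0.001] deg 179.7 shift cm [ 2.72 12.31 10.52]
```

View pics/t3z.png

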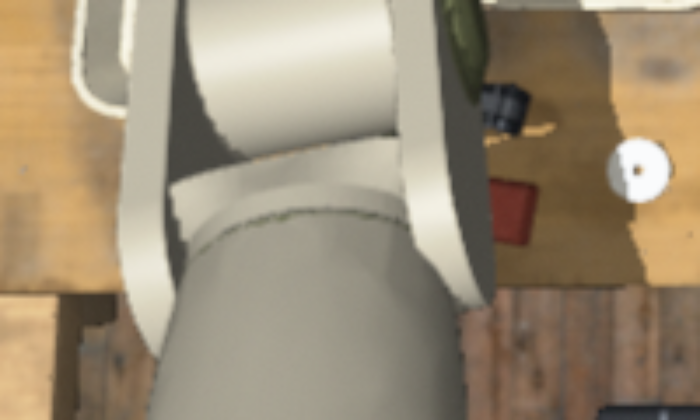

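```bash
python3 -c "
from h import *
u=proj('side',[[470.298,215.717,-23.232]])[0];o=np.array([int(u[0])-50,int(u[1])-60])
a=np.array([134,149])/6+o-.5; b=np.array([177,162])/5.5+[205,125]-.5
print(a,b,ray('side',[a],30),ray('side',[b],30), ray('side',[a],30)-ray('side',[b],30))
"
```

```text
[237.833 152.333] [236.682 153.955] [[383.406 356.995  30.   ]] [[379.737 346.167  30.   ]] [[ 3.668 10.828  0.   ]]
```

```bash
python3 -m pendant '[[0,0,0,0,4,3.5,1],[0,0,0,0,8,7,1],[0,0,0,0,12,10,1],[0,0,0,0,12.7,11.4,1],[0,0,0,0.5,12.7,11.4,1]]'
python3 -c "
from meas import *
im=vision.capture('top')[...,::-1].copy();cv2.imwrite('pics/t4.png',im);cv2.imwrite('pics/t4z.png',cv2.resize(im[230:300,90:170],None,fx=7,fy=7,interpolation=cv2.INTER_CUBIC))
im=vision.capture('side')[...,::-1].copy();cv2.imwrite('pics/s7.png',cv2.resize(im[125:185,205:275],None,fx=7,fy=7,interpolation=cv2.INTER_CUBIC))
go(381,357,40,75)
"
```

```text
time_s: 11.12
eef_pos: [376.5, 358.5, 62.4]
ee_rot: [0.56, -0.432, 0.56, 0.432]
force: [1.1, -0.5, -0.3]
grip_width: 1.001
t 11.22 p [376.628 357.081  61.941] jawyaw 75.2 j6 -0.78 grip 1.001 F [-0.261  0.078 -0.092]
near turn [ 0.004 -0.002 -0.001] deg 0.3 shift cm [ 2.19 -0.43  0.11]
alt  turn [-3.138  0.002 -0.002] deg 179.8 shift cm [ 2.19 -0.43  0.11]
```

View pics/t4z.png

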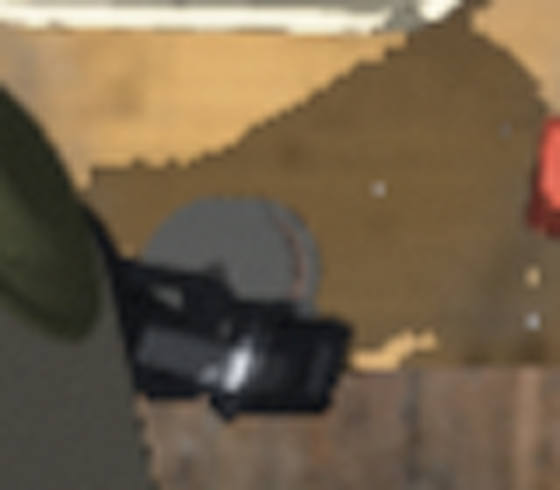

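View pics/s7.png

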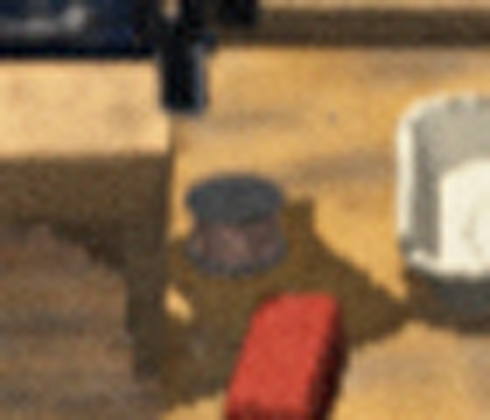

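```bash
python3 -c "
from h import *
q=ray('top',[[121.2,268.6]],30)[0];print(q)
go(q[0],q[1],-20,75)
"
```

```text
[381.485 360.198  30.   ]
t 11.22 p [376.628 357.081  61.941] jawyaw 75.2 j6 -0.78 grip 1.001 F [-0.261  0.078 -0.092]
near turn [ 0.004 -0.002 -0.001] deg 0.3 shift cm [ 8.19 -0.4   0.44]
alt  turn [-3.138  0.002 -0.002] deg 179.8 shift cm [ 8.19 -0.4   0.44]
```

```bash
python3 -m pendant '[[0,0,0,2,-0.4,0.4,1],[0,0,0,4,-0.4,0.4,1],[0,0,0,6,-0.4,0.4,1],[0,0,0,7.5,-0.4,0.4,1],[0,0,0,8.2,-0.4,0.4,1]]' && python3 -m pendant '[[0,0,0,0,0,0,0.5],[0,0,0,0,0,0,0.3],[0,0,0,0,0,0,0.3],[0,0,0,0,0,0,0.3],[0,0,0,0,0,0,0.3]]' 50
```

```text
time_s: 11.85
eef_pos: [381.4, 360.3, -19.7]
ee_rot: [0.56, -0.432, 0.56, 0.432]
force: [-0.2, -0.2, 0.5]
grip_width: 1.003
time_s: 12.48
eef_pos: [381.7, 361.3, -17.7]
ee_rot: [0.56, -0.432, 0.559, 0.432]
force: [-1.9, -2.0, 6.6]
grip_width: 0.515
```

```bash
python3 -m pendant '[[0,0,0,0,0,0,0.3],[0,0,0,-0.5,0,0,0.3],[0,0,0,-1.5,0,0,0.3],[0,0,0,-3,0,0,0.3],[0,0,0,-5,0,0,0.3]]'
python3 -c "
from h import *
im=vision.capture('side')[...,::-1].copy();cv2.imwrite('pics/s8.png',cv2.resize(im[105:185,205:275],None,fx=7,fy=7,interpolation=cv2.INTER_CUBIC))
go(597,83,90,0)
"
```

```text
time_s: 13.1
eef_pos: [381.2, 361.0, 32.3]
ee_rot: [0.56, -0.432, 0.56, 0.432]
force: [0.2, 0.0, -0.7]
grip_width: 0.518
t 13.15 p [382.446 361.864  34.878] jawyaw 75.3 j6 -0.78 grip 0.515 F [1.078 1.557 0.879]
near turn [1.314 0.005 0.001] deg 75.3 shift cm [ -5.49 -27.85 -21.51]
alt  turn [-1.827 -0.001  0.005] deg 104.7 shift cm [ -5.49 -27.85 -21.51]
```

View pics/s8.png

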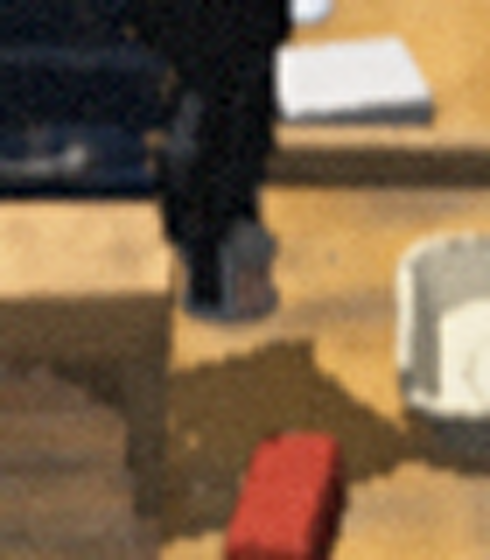

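```bash
python3 -m pendant '[[0,0,0,-3,-2,-1,0.3],[0.15,0,0,-5.5,-6,-4,0.3],[0.3,0,0,-5.5,-10.5,-7.5,0.3],[0.45,0,0,-5.5,-15,-11,0.3],[0.6,0,0,-5.5,-19,-14.5,0.3]]'
python3 -c "
from h import *
go(597,83,90,0)
"
```

```text
time_s: 13.78
eef_pos: [529.3, 170.9, 86.6]
ee_rot: [0.663, -0.245, 0.663, 0.245]
force: [0.4, -0.0, -1.2]
grip_width: 0.517
t 13.78 p [529.268 170.864  86.608] jawyaw 40.6 j6 -0.61 grip 0.517 F [ 0.354 -0.016 -1.206]
near turn [0.709 0.001 0.   ] deg 40.6 shift cm [ -0.33 -11.08  -0.58]
alt  turn [-2.433 -0.     0.001] deg 139.4 shift cm [ -0.33 -11.08  -0.58]
```

```bash
python3 -m pendant '[[0.15,0,0,0,-2.5,-0.1,0.3],[0.3,0,0,0,-5.5,-0.3,0.3],[0.45,0,0,0,-8.5,-0.5,0.3],[0.58,0,0,0,-10.5,-0.6,0.3],[0.71,0,0,0,-11.1,-0.6,0.3]]'
python3 -c "
from h import *
go(597,83,-13,0)
"
```

```text
time_s: 14.4
eef_pos: [596.9, 83.6, 86.3]
ee_rot: [0.707, 0.0, 0.707, -0.001]
force: [-0.5, -0.5, -2.1]
grip_width: 0.513
t 14.40 p [596.871  83.607  86.291] jawyaw -0.1 j6 -0.05 grip 0.513 F [-0.521 -0.471 -2.096]
near turn [-0.002  0.     0.   ] deg 0.1 shift cm [ 9.93 -0.06  0.01]
alt  turn [ 3.14   0.    -0.001] deg 179.9 shift cm [ 9.93 -0.06  0.01]
```

```bash
python3 -m pendant '[[0,0,0,2.5,0,0,0.3],[0,0,0,5,0,0,0.3],[0,0,0,7.5,0,0,0.3],[0,0,0,8.5,0,0,0.3],[0,0,0,9,0,0,0.3]]'
python3 -m pendant '[[0,0,0,0.2,0,0,0.3],[0,0,0,0.4,0,0,0.3],[0,0,0,0.6,0,0,0.3],[0,0,0,0.8,0,0,0.3],[0,0,0,0.8,0,0,0.3]]'
python3 -c "
from h import *
im=vision.capture('side')[...,::-1].copy();cv2.imwrite('pics/s9.png',cv2.resize(im[140:230,270:360],None,fx=6,fy=6,interpolation=cv2.INTER_CUBIC))
"
```

```text
time_s: 15.02
eef_pos: [596.5, 84.7, -3.7]
ee_rot: [0.707, -0.001, 0.707, 0.001]
force: [0.3, 0.5, -1.2]
grip_width: 0.514
time_s: 15.65
eef_pos: [596.2, 84.7, -12.0]
ee_rot: [0.707, -0.001, 0.707, 0.001]
force: [0.0, 0.1, -1.3]
grip_width: 0.515
```

View pics/s9.png

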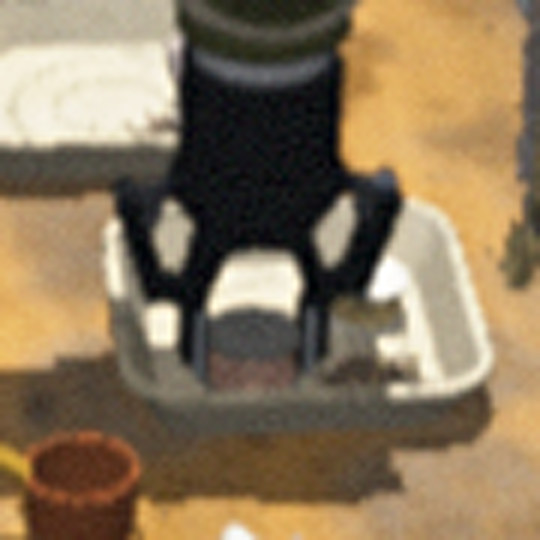

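Spool is upright in the jaws over the dish. Lower gently to contact.

```bash
python3 -m pendant '[[0,0,0,0.1,0,0,0.3],[0,0,0,0.2,0,0,0.3],[0,0,0,0.3,0,0,0.3],[0,0,0,0.3,0,0,0.3],[0,0,0,0.3,0,0,0.3]]';python3 -m pendant '[[0,0,0,0.1,0,0,0.3],[0,0,0,0.1,0,0,0.3],[0,0,0,0.2,0,0,0.3],[0,0,0,0.2,0,0,0.3],[0,0,0,0.2,0,0,0.3]]'
```

```text
time_s: 16.32
eef_pos: [596.5, 84.7, -13.5]
ee_rot: [0.707, -0.002, 0.707, 0.001]
force: [-6.1, -0.3, 12.0]
grip_width: 0.518
time_s: 16.95
eef_pos: [596.6, 84.7, -13.7]
ee_rot: [0.707, -0.002, 0.707, 0.001]
force: [-13.9, 0.3, 28.2]
grip_width: 0.514
```

```bash
python3 -m pendant '[[0,0,0,-0.3,0,0,0.3],[0,0,0,-0.3,0,0,0.5],[0,0,0,-0.3,0,0,0.6],[0,0,0,-0.3,0,0,0.68],[0,0,0,-0.3,0,0,0.72]]';python3 -m pendant '[[0,0,0,-1.5,0,0,0.72],[0,0,0,-4,0,0,0.72],[0,0,0,-7,0,0,0.75],[0,0,0,-10,0,0,0.8],[0,0,0,-11,0,0,1]]'; python3 -c "
from h import *
go(425,93.3,40,0)
go(425,93.3,40,75)
im=vision.capture('side')[...,::-1].copy();cv2.imwrite('pics/s10.png',cv2.resize(im[140:230,270:360],None,fx=6,fy=6,interpolation=cv2.INTER_CUBIC))
im=vision.capture('top')[...,::-1].copy();cv2.imwrite('pics/t10.png',im)
"
```

```text
time_s: 17.58
eef_pos: [596.2, 84.7, -14.2]
ee_rot: [0.707, -0.001, 0.707, 0.001]
force: [0.8, 0.1, -0.4]
grip_width: 0.723
time_s: 18.2
eef_pos: [597.2, 84.7, 98.7]
ee_rot: [0.708, -0.002, 0.706, 0.001]
force: [0.5, 0.3, -0.1]
grip_width: 0.981
t 18.20 p [597.195  84.679  98.684] jawyaw 0.2 j6 -0.06 grip 0.981 F [ 0.467  0.306 -0.068]
near turn [0.004 0.004 0.   ] deg 0.3 shift cm [  5.8    0.93 -17.24]
alt  turn [-3.138 -0.     0.006] deg 179.8 shift cm [  5.8    0.93 -17.24]
t 18.20 p [597.195  84.679  98.684] jawyaw 0.2 j6 -0.06 grip 0.981 F [ 0.467  0.306 -0.068]
near turn [-1.305  0.003  0.003] deg 74.8 shift cm [  5.8    0.93 -17.24]
alt  turn [ 1.837  0.003 -0.003] deg 105.2 shift cm [  5.8    0.93 -17.24]
```

View pics/s10.png

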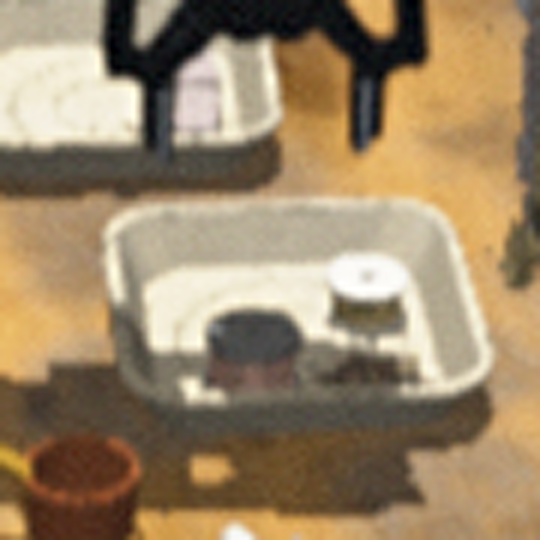

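View pics/t10.png

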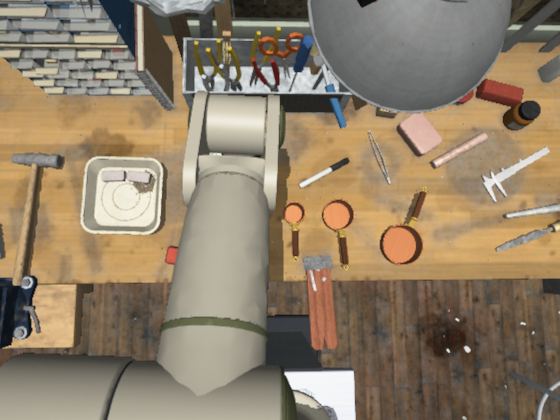

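```bash
python3 -m pendant '[[0,0,0,0,0,-4,1],[0,0,0,0,0.5,-9,1],[0,0,0,0,0.9,-14,1],[0,0,0,2,0.9,-17.2,1],[0,0,0,5.8,0.9,-17.2,1]]'; python3 -c "
from h import *
go(425,93.3,-20,0)
im=vision.capture('side')[...,::-1].copy();cv2.imwrite('pics/s11.png',cv2.resize(im[140:230,210:300],None,fx=6,fy=6,interpolation=cv2.INTER_CUBIC))
"
```

```text
time_s: 18.92
eef_pos: [422.7, 93.3, 37.6]
ee_rot: [0.707, -0.002, 0.707, 0.002]
force: [0.9, -0.5, -0.6]
grip_width: 1.0
t 18.93 p [422.727  93.251  37.617] jawyaw 0.3 j6 -0.06 grip 1.000 F [ 0.918 -0.49  -0.57 ]
near turn [0.004 0.001 0.   ] deg 0.3 shift cm [5.76 0.   0.22]
alt  turn [-3.137 -0.     0.001] deg 179.7 shift cm [5.76 0.   0.22]
```

View pics/s11.png

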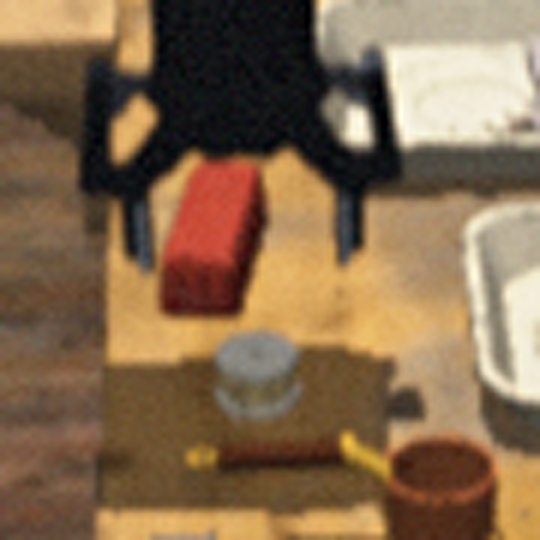

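```bash
python3 -m pendant '[[0,0,0,1.5,0,0.2,1],[0,0,0,3,0,0.2,1],[0,0,0,4.5,0,0.2,1],[0,0,0,5.4,0,0.2,1],[0,0,0,5.6,0,0.2,1]]' && python3 -m pendant '[[0,0,0,0,0,0,0.5],[0,0,0,0,0,0,0.3],[0,0,0,0,0,0,0.25],[0,0,0,0,0,0,0.25],[0,0,0,0,0,0,0.25]]' 50; python3 -m pendant '[[0,0,0,0,0,0,0.25],[0,0,0,-0.5,0,0,0.25],[0,0,0,-1.5,0,0,0.25],[0,0,0,-3,0,0,0.25],[0,0,0,-5,0,0,0.25]]'
python3 -c "
from h import *
im=vision.capture('side')[...,::-1].copy();cv2.imwrite('pics/s12.png',cv2.resize(im[140:230,210:300],None,fx=6,fy=6,interpolation=cv2.INTER_CUBIC))
go(592,146,90,0)
"
```

```text
time_s: 19.6
eef_pos: [426.0, 93.0, -18.3]
ee_rot: [0.707, -0.001, 0.708, 0.001]
force: [-0.6, -0.2, 0.1]
grip_width: 0.996
time_s: 20.23
eef_pos: [426.7, 93.0, -17.2]
ee_rot: [0.707, -0.001, 0.707, 0.001]
force: [-1.9, 0.0, 8.0]
grip_width: 0.409
time_s: 20.85
eef_pos: [426.1, 93.0, 32.9]
ee_rot: [0.707, -0.001, 0.707, 0.001]
force: [0.4, 0.0, -0.1]
grip_width: 0.406
t 20.90 p [427.505  93.027  35.14 ] jawyaw 0.2 j6 -0.06 grip 0.409 F [ 2.216 -0.054  2.772]
near turn [0.004 0.004 0.   ] deg 0.3 shift cm [-5.43  5.23 16.49]
alt  turn [-3.137 -0.     0.006] deg 179.8 shift cm [-5.43  5.23 16.49]
```

View pics/s12.png

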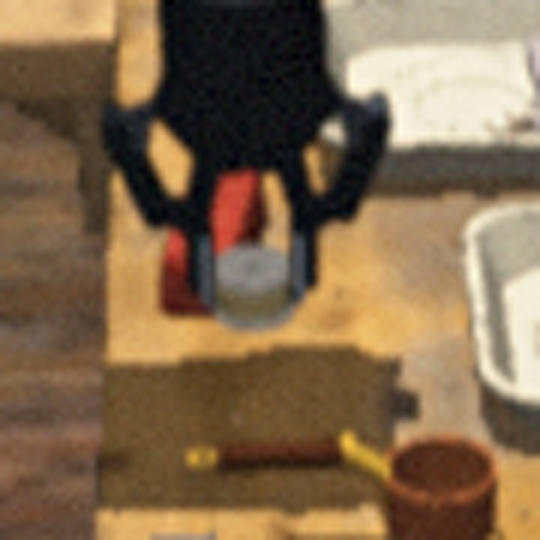

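```bash
python3 -m pendant '[[0,0,0,-3,0,0,0.25],[0,0,0,-5.5,1,3,0.25],[0,0,0,-5.5,2.5,7,0.25],[0,0,0,-5.5,4,11.5,0.25],[0,0,0,-5.5,5.2,16,0.25]]'; python3 -c "
from h import *
go(592,146,-5,0)"
```

```text
time_s: 21.52
eef_pos: [587.3, 146.3, 87.1]
ee_rot: [0.707, -0.002, 0.707, 0.002]
force: [-0.2, -0.2, -0.6]
grip_width: 0.417
t 21.52 p [587.295 146.307  87.119] jawyaw 0.2 j6 0.05 grip 0.417 F [-0.167 -0.222 -0.582]
near turn [ 0.004  0.    -0.   ] deg 0.2 shift cm [ 9.21 -0.03  0.47]
alt  turn [-3.137  0.     0.   ] deg 179.8 shift cm [ 9.21 -0.03  0.47]
```

```bash
python3 -m pendant '[[0,0,0,2.5,0,0.4,0.25],[0,0,0,5,0,0.4,0.25],[0,0,0,7.5,0,0.4,0.25],[0,0,0,9,0,0.4,0.25],[0,0,0,9.5,0,0.4,0.25]]'; python3 -m pendant '[[0,0,0,0.1,0,0,0.25],[0,0,0,0.2,0,0,0.25],[0,0,0,0.3,0,0,0.25],[0,0,0,0.4,0,0,0.25],[0,0,0,0.4,0,0,0.25]]'
```

```text
time_s: 22.15
eef_pos: [589.8, 145.6, -8.5]
ee_rot: [0.707, -0.001, 0.707, 0.001]
force: [0.4, -0.4, -1.2]
grip_width: 0.408
time_s: 22.78
eef_pos: [590.1, 145.7, -11.9]
ee_rot: [0.707, -0.001, 0.707, 0.001]
force: [-0.2, 0.0, -1.2]
grip_width: 0.413
```

```bash
python3 -m pendant '[[0,0,0,0.1,0,0,0.25],[0,0,0,0.2,0,0,0.25],[0,0,0,0.2,0,0,0.25],[0,0,0,0.2,0,0,0.25],[0,0,0,0.2,0,0,0.25]]'
```

```text
time_s: 23.4
eef_pos: [590.3, 145.6, -12.8]
ee_rot: [0.707, -0.001, 0.707, 0.001]
force: [-4.6, -1.0, 8.4]
grip_width: 0.407
```

```bash
python3 -m pendant '[[0,0,0,-0.1,0,0,0.35],[0,0,0,-0.1,0,0,0.45],[0,0,0,-0.1,0,0,0.5],[0,0,0,-0.1,0,0,0.58],[0,0,0,-0.1,0,0,0.6]]';python3 -m pendant '[[0,0,0,-1.5,0,0,0.6],[0,0,0,-4,0,0,0.6],[0,0,0,-7,0,0,0.75],[0,0,0,-10,0,0,0.8],[0,0,0,-11,0,0,1]]'; python3 -c "
from h import *
go(405,212,100,-10)
im=vision.capture('side')[...,::-1].copy();cv2.imwrite('pics/s13.png',cv2.resize(im[140:230,270:360],None,fx=6,fy=6,interpolation=cv2.INTER_CUBIC))
"
```

```text
time_s: 24.02
eef_pos: [590.0, 145.7, -13.0]
ee_rot: [0.707, -0.001, 0.707, 0.001]
force: [-0.3, 1.1, -0.3]
grip_width: 0.603
time_s: 24.65
eef_pos: [591.0, 145.7, 99.7]
ee_rot: [0.708, -0.001, 0.706, 0.001]
force: [-0.5, 0.7, 0.5]
grip_width: 0.977
t 24.65 p [590.953 145.748  99.705] jawyaw 0.2 j6 0.05 grip 0.977 F [-0.461  0.703  0.454]
near turn [ 0.179  0.004 -0.001] deg 10.2 shift cm [ -0.1    6.7  -18.57]
alt  turn [-2.963  0.001  0.006] deg 169.8 shift cm [ -0.1    6.7  -18.57]
```

View pics/s13.png

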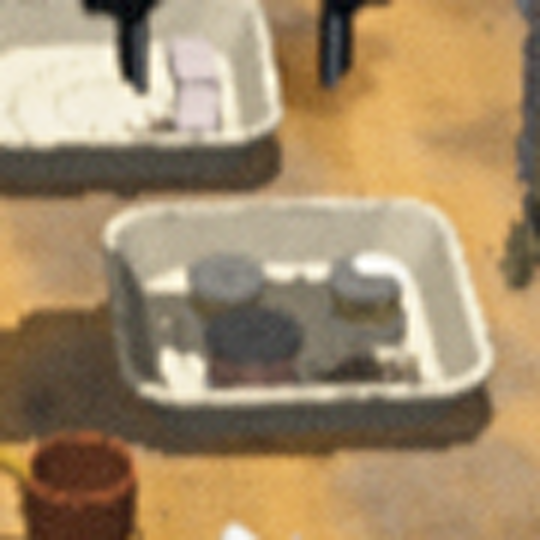

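```bash
python3 -m pendant '[[0,0,0,0,1,-4,1],[0.05,0,0,0,3,-8.5,1],[0.1,0,0,0,5,-13,1],[0.18,0,0,1,6.5,-17.5,1],[0.18,0,0,4,6.7,-18.6,1]]'; python3 -c "
from h import *
go(405,212,-15,-10)
im=vision.capture('side')[...,::-1].copy();cv2.imwrite('pics/s14.png',cv2.resize(im[110:200,200:290],None,fx=6,fy=6,interpolation=cv2.INTER_CUBIC))
"
```

```text
time_s: 25.32
eef_pos: [401.9, 212.8, 57.0]
ee_rot: [0.705, 0.062, 0.704, -0.062]
force: [0.5, -0.2, -0.3]
grip_width: 0.998
t 25.32 p [401.883 212.766  56.977] jawyaw -10.0 j6 0.40 grip 0.998 F [ 0.549 -0.161 -0.305]
near turn [-0.     0.001 -0.   ] deg 0.1 shift cm [ 7.2  -0.02  0.31]
alt  turn [ 3.141 -0.001 -0.001] deg 180.0 shift cm [ 7.2  -0.02  0.31]
```

View pics/s14.png

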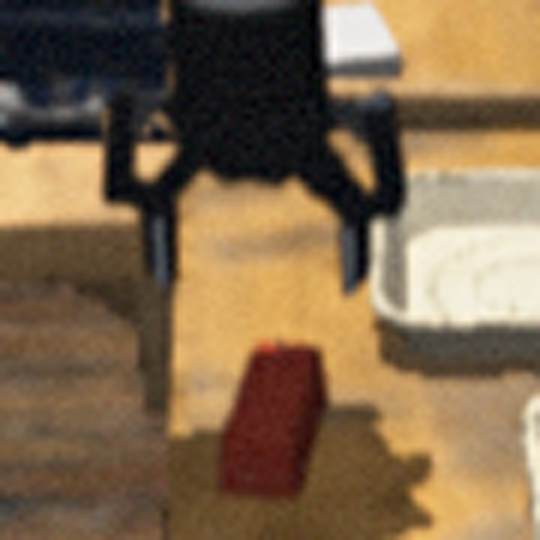

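```bash
python3 -m pendant '[[0,0,0,2,0,0.3,1],[0,0,0,4,0,0.3,1],[0,0,0,5.5,0,0.3,1],[0,0,0,6.8,0,0.3,1],[0,0,0,7,0,0.3,1]]' && python3 -m pendant '[[0,0,0,0,0,0,0.5],[0,0,0,0,0,0,0.3],[0,0,0,0,0,0,0.25],[0,0,0,0,0,0,0.25],[0,0,0,0,0,0,0.25]]' 60; python3 -m pendant '[[0,0,0,0,0,0,0.25],[0,0,0,-0.5,0,0,0.25],[0,0,0,-1.5,0,0,0.25],[0,0,0,-3,0,0,0.25],[0,0,0,-5,0,0,0.25]]'
python3 -c "
from h import *
im=vision.capture('side')[...,::-1].copy();cv2.imwrite('pics/s15.png',cv2.resize(im[110:200,200:290],None,fx=6,fy=6,interpolation=cv2.INTER_CUBIC))
go(535.5,365,90,-1.5)
"
```

```text
time_s: 26.0
eef_pos: [406.5, 211.2, -13.6]
ee_rot: [0.704, 0.062, 0.705, -0.062]
force: [-0.5, 1.1, -0.1]
grip_width: 1.0
time_s: 26.62
eef_pos: [407.1, 211.5, -12.1]
ee_rot: [0.705, 0.062, 0.704, -0.062]
force: [-2.6, -0.2, 7.3]
grip_width: 0.445
time_s: 27.25
eef_pos: [406.6, 211.4, 38.2]
ee_rot: [0.704, 0.062, 0.704, -0.062]
force: [-0.0, 0.7, -3.2]
grip_width: 0.444
t 27.30 p [408.082 211.798  40.566] jawyaw -10.1 j6 0.40 grip 0.445 F [3.405 0.528 0.507]
near turn [-0.15   0.004 -0.001] deg 8.6 shift cm [-4.88 17.32  9.88]
alt  turn [ 2.992 -0.002 -0.006] deg 171.4 shift cm [-4.88 17.32  9.88]
```

View pics/s15.png

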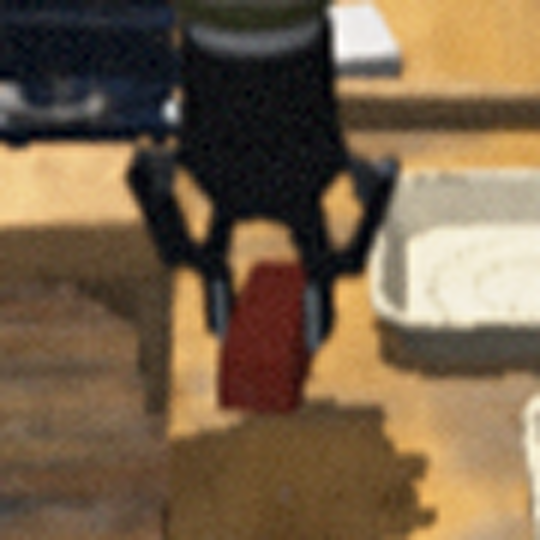

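```bash
python3 -m pendant '[[0,0,0,-3,1,0.5,0.25],[-0.03,0,0,-5,5,2.5,0.25],[-0.08,0,0,-5,9.5,5,0.25],[-0.12,0,0,-5,14,7.5,0.25],[-0.15,0,0,-5,17.3,9.9,0.25]]'; python3 -c "
from h import *
go(535.5,365,-2,-1.5)
im=vision.capture('side')[...,::-1].copy();cv2.imwrite('pics/s16.png',cv2.resize(im[100:190,240:330],None,fx=6,fy=6,interpolation=cv2.INTER_CUBIC))
im=vision.capture('top')[...,::-1].copy();cv2.imwrite('pics/t16.png',cv2.resize(im[130:260,60:190],None,fx=5,fy=5,interpolation=cv2.INTER_CUBIC))
"
```

```text
time_s: 27.92
eef_pos: [535.1, 366.0, 87.2]
ee_rot: [0.707, 0.009, 0.707, -0.008]
force: [-0.4, 0.3, -2.6]
grip_width: 0.447
t 27.93 p [535.121 366.032  87.245] jawyaw -1.4 j6 0.44 grip 0.447 F [-0.357  0.252 -2.595]
near turn [ 0.002  0.    -0.   ] deg 0.1 shift cm [ 8.92 -0.1   0.04]
alt  turn [-3.139  0.     0.   ] deg 179.9 shift cm [ 8.92 -0.1   0.04]
```

View pics/s16.png

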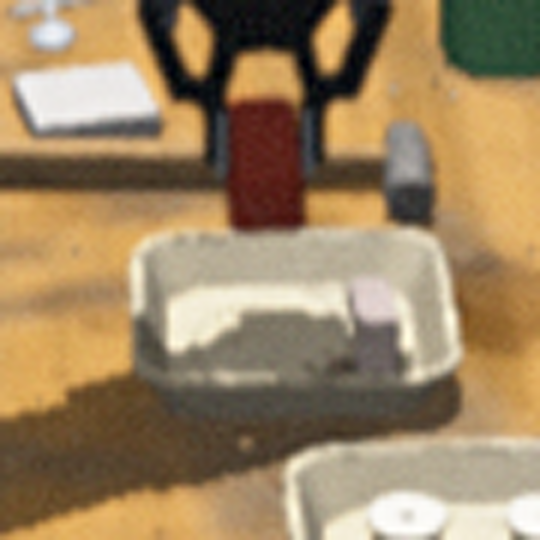

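View pics/t16.png

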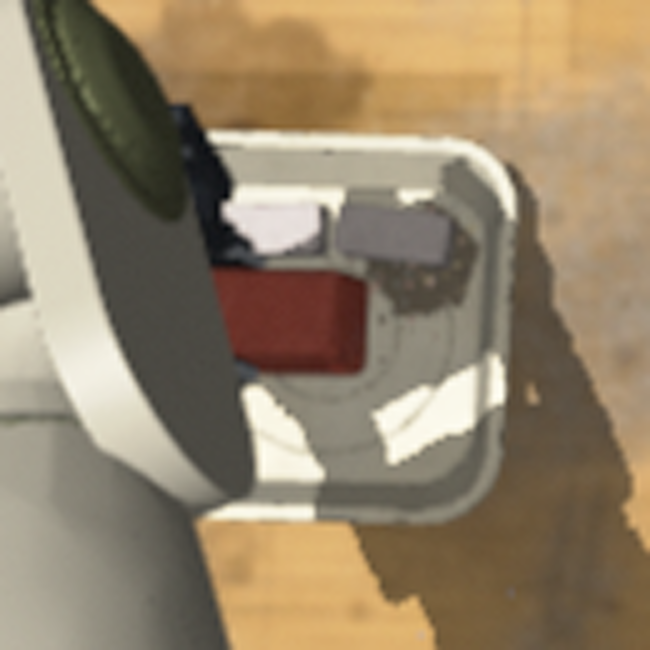

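```bash
python3 -c "
from h import *
print(ray('top',[[60+333/5-.4,130+318/5-.4]],133.7),ray('top',[[60+367/5-.4,130+320/5-.4]],99.7))"
python3 -m pendant '[[0,0,0,2.5,0,0,0.25],[0,0,0,5,0,0,0.25],[0,0,0,7.5,0,0,0.25],[0,0,0,8.5,0,0,0.25],[0,0,0,8.9,0,0,0.25]]'
```

```text
[[533.876 322.1   133.7  ]] [[538.652 319.045  99.7  ]]
time_s: 28.65
eef_pos: [534.5, 364.3, -1.7]
ee_rot: [0.707, 0.009, 0.707, -0.009]
force: [-0.1, 0.2, -1.0]
grip_width: 0.447
```

```bash
python3 -m pendant '[[0,0,0,0,-0.4,0,0.25],[0,0,0,0.2,-0.4,0,0.25],[0,0,0,0.4,-0.4,0,0.25],[0,0,0,0.5,-0.4,0,0.25],[0,0,0,0.5,-0.4,0,0.25]]';python3 -m pendant '[[0,0,0,0.1,0,0,0.25],[0,0,0,0.2,0,0,0.25],[0,0,0,0.3,0,0,0.25],[0,0,0,0.3,0,0,0.25],[0,0,0,0.3,0,0,0.25]]'
```

```text
time_s: 29.28
eef_pos: [534.4, 360.4, -7.0]
ee_rot: [0.707, 0.009, 0.707, -0.009]
force: [-0.2, 0.6, -2.3]
grip_width: 0.442
time_s: 29.9
eef_pos: [534.6, 360.5, -7.7]
ee_rot: [0.707, 0.009, 0.707, -0.009]
force: [-7.0, -3.9, 15.1]
grip_width: 0.444
```

```bash
python3 -m pendant '[[0,0,0,-0.2,0,0,0.4],[0,0,0,-0.2,0,0,0.48],[0,0,0,-0.2,0,0,0.52],[0,0,0,-0.2,0,0,0.58],[0,0,0,-0.2,0,0,0.6]]';python3 -m pendant '[[0,0,0,-1.5,0,0,0.6],[0,0,0,-4,0,0,0.6],[0,0,0,-7,0,0,0.6],[0,0,0,-10,0,0,0.5],[0,0,0,-12,0,0,0.5]]'; python3 -c "
from h import *
go(437,-25,70,90)
im=vision.capture('side')[...,::-1].copy();cv2.imwrite('pics/s17.png',cv2.resize(im[100:190,240:330],None,fx=6,fy=6,interpolation=cv2.INTER_CUBIC))
"
```

```text
time_s: 30.52
eef_pos: [534.4, 360.4, -8.0]
ee_rot: [0.707, 0.009, 0.707, -0.009]
force: [-0.3, 0.6, 1.1]
grip_width: 0.598
time_s: 31.15
eef_pos: [534.9, 360.6, 115.0]
ee_rot: [0.708, 0.01, 0.706, -0.009]
force: [-0.0, 0.1, -0.9]
grip_width: 0.499
t 31.15 p [534.882 360.648 114.959] jawyaw -1.5 j6 0.44 grip 0.499 F [-0.011  0.088 -0.861]
near turn [ 1.545  0.001 -0.003] deg 88.5 shift cm [  4.43 -38.81  -8.79]
alt  turn [-1.597  0.003  0.001] deg 91.5 shift cm [  4.43 -38.81  -8.79]
```

View pics/s17.png

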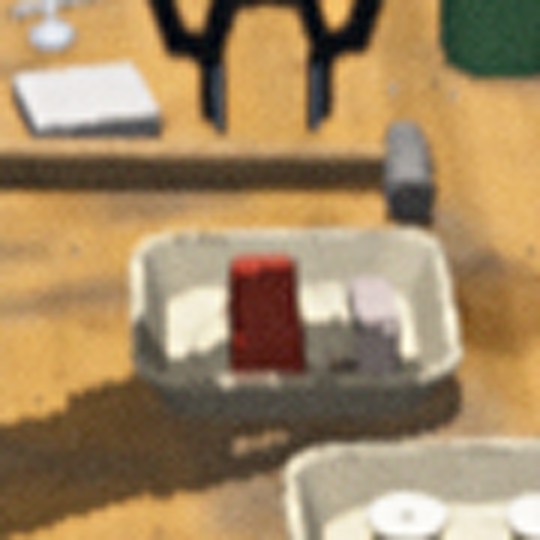

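```bash
python3 -m pendant '[[0.15,0,0,0,-4,-0.9,0.5],[0.3,0,0,0,-9.5,-2,0.5],[0.45,0,0,0,-15,-3.3,0.5],[0.6,0,0,0,-20.5,-4.5,0.5],[0.75,0,0,0,-26,-5.7,0.5]]'; python3 -c "
from h import *
go(426.7,-132.5,90,-86)"
```

```text
time_s: 31.82
eef_pos: [470.1, 100.4, 112.6]
ee_rot: [0.654, 0.269, 0.654, -0.269]
force: [0.5, -0.9, -0.3]
grip_width: 0.501
t 31.82 p [470.114 100.401 112.576] jawyaw -44.7 j6 0.75 grip 0.501 F [ 0.53  -0.91  -0.336]
near turn [ 0.72   0.001 -0.001] deg 41.3 shift cm [  2.26 -19.6   13.3 ]
alt  turn [-2.421  0.001  0.001] deg 138.7 shift cm [  2.26 -19.6   13.3 ]
```

```bash
python3 -m pendant '[[0.15,0,0,0,-4.5,3,0.5],[0.3,0,0,0,-9,6.1,0.5],[0.45,0,0,0,-13.5,9.2,0.5],[0.6,0,0,0,-17.5,12,0.5],[0.72,0,0,1,-19.6,13.3,0.5]]'; python3 -c "
from h import *
go(426.7,-132.5,7,-86)
im=vision.capture('side')[...,::-1].copy();cv2.imwrite('pics/s18.png',cv2.resize(im[180:290,220:330],None,fx=5,fy=5,interpolation=cv2.INTER_CUBIC))
im=vision.capture('top')[...,::-1].copy();cv2.imwrite('pics/t18.png',im)"
```

```text
time_s: 32.45
eef_pos: [428.3, -133.5, 102.9]
ee_rot: [0.518, 0.483, 0.516, -0.482]
force: [0.6, 0.2, -0.4]
grip_width: 0.496
t 32.45 p [ 428.286 -133.456  102.861] jawyaw -86.1 j6 0.94 grip 0.496 F [ 0.641  0.174 -0.436]
near turn [-0.001  0.002 -0.002] deg 0.2 shift cm [ 9.59 -0.17 -0.12]
alt  turn [ 3.14  -0.003 -0.002] deg 179.9 shift cm [ 9.59 -0.17 -0.12]
```

View pics/s18.png

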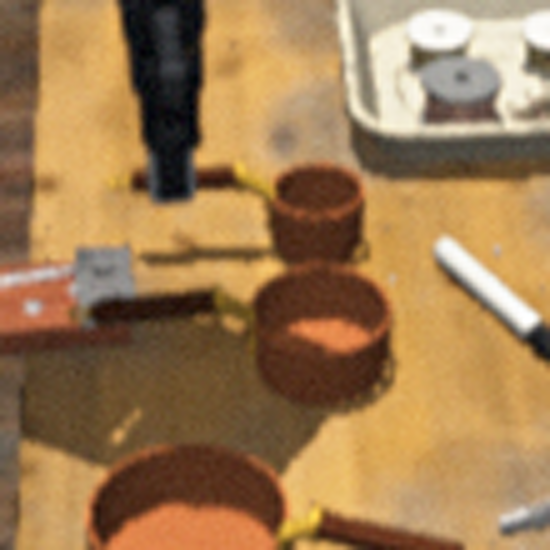

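View pics/t18.png

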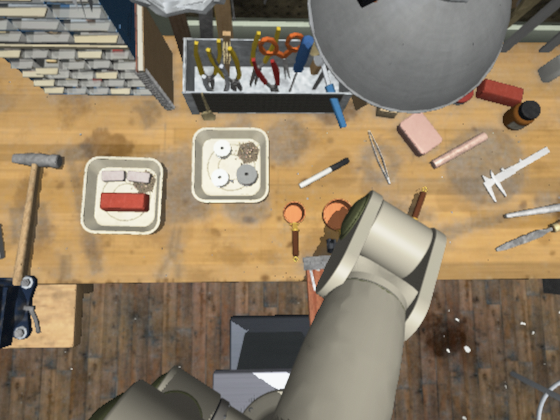

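```bash
python3 -m pendant '[[0,0,0,2,0,-0.1,0.5],[0,0,0,4,-0.1,-0.1,0.5],[0,0,0,6,-0.2,-0.1,0.5],[0,0,0,8,-0.2,-0.1,0.5],[0,0,0,9.3,-0.2,-0.1,0.5]]'; python3 -c "
from h import *
go(426.7,-132.5,7,-86)
im=vision.capture('side')[...,::-1].copy();cv2.imwrite('pics/s19.png',cv2.resize(im[180:290,220:330],None,fx=5,fy=5,interpolation=cv2.INTER_CUBIC))"
```

```text
time_s: 33.17
eef_pos: [426.4, -129.4, 8.7]
ee_rot: [0.519, 0.48, 0.519, -0.48]
force: [-0.1, -0.7, 0.3]
grip_width: 0.505
t 33.17 p [ 426.376 -129.412    8.728] jawyaw -85.6 j6 0.93 grip 0.505 F [-0.109 -0.697  0.253]
near turn [ 0.007 -0.     0.   ] deg 0.4 shift cm [0.17 0.01 0.31]
alt  turn [-3.134 -0.    -0.   ] deg 179.6 shift cm [0.17 0.01 0.31]
```

View pics/s19.png

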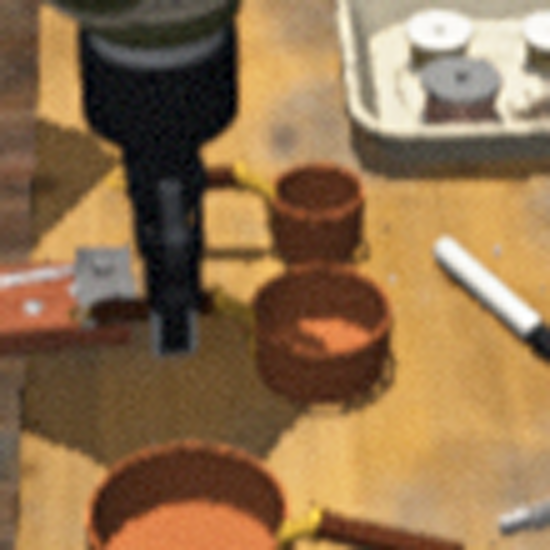

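```bash
python3 -m pendant '[[0,0,0,0.2,0,0.3,0.5],[0,0,0,0.2,0,0.3,0.3],[0,0,0,0.2,0,0.3,0.1],[0,0,0,0.2,0,0.3,0.0],[0,0,0,0.2,0,0.3,0.0]]' 90;  python3 -m pendant '[[0,0,0,0,0,0,0],[0,0,0,0,0,0,0],[0,0,0,-0.5,0,0,0],[0,0,0,-1,0,0,0],[0,0,0,-2,0,0,0]]'; python3 -c "
from h import *
go(426.7,-132.5,7,-86)
im=vision.capture('side')[...,::-1].copy();cv2.imwrite('pics/s20.png',cv2.resize(im[180:290,220:330],None,fx=5,fy=5,interpolation=cv2.INTER_CUBIC))"
```

```text
time_s: 33.85
eef_pos: [426.6, -133.4, 7.5]
ee_rot: [0.519, 0.481, 0.518, -0.481]
force: [-2.8, 0.2, 6.3]
grip_width: 0.143
time_s: 34.48
eef_pos: [426.2, -133.1, 27.4]
ee_rot: [0.518, 0.481, 0.519, -0.481]
force: [-0.6, -1.4, -0.4]
grip_width: 0.142
t 34.48 p [ 426.223 -133.058   27.39 ] jawyaw -85.7 j6 0.93 grip 0.142 F [-0.634 -1.358 -0.356]
near turn [ 0.005 -0.     0.001] deg 0.3 shift cm [ 2.04  0.05 -0.05]
alt  turn [-3.137 -0.001 -0.001] deg 179.7 shift cm [ 2.04  0.05 -0.05]
```

View pics/s20.png

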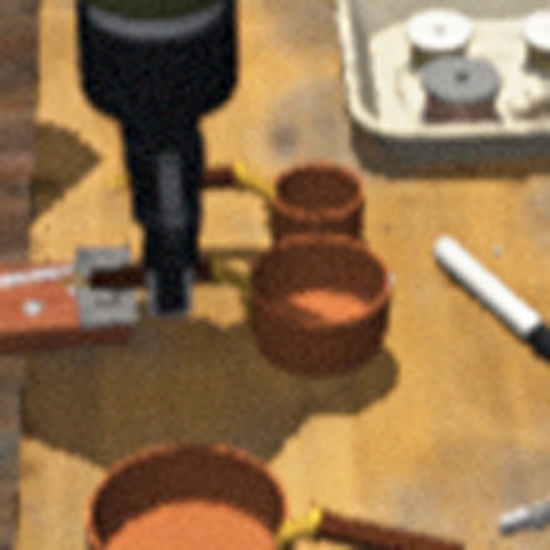

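```bash
python3 -m pendant '[[0,0,0,-1,0,0,0],[0,0,0,-2.5,0,0,0],[0,0,0,-4,0,0,0],[0,0,0,-5.5,0,0,0],[0,0,0,-7,0,0,0]]'; python3 -c "
from h import *
go(460.8,-341.5,97,23)
im=vision.capture('top')[...,::-1].copy();cv2.imwrite('pics/t20.png',cv2.resize(im[170:290,270:450],None,fx=4,fy=4,interpolation=cv2.INTER_CUBIC))"
```

```text
time_s: 35.15
eef_pos: [426.4, -133.2, 98.0]
ee_rot: [0.518, 0.481, 0.518, -0.481]
force: [-0.4, 0.1, -1.2]
grip_width: 0.142
t 35.15 p [ 426.391 -133.153   98.035] jawyaw -85.7 j6 0.93 grip 0.142 F [-0.364  0.104 -1.219]
near turn [ 1.244  0.    -0.   ] deg 71.3 shift cm [ 0.11  1.87 21.03]
alt  turn [-1.897  0.     0.   ] deg 108.7 shift cm [ 0.11  1.87 21.03]
```

View pics/t20.png

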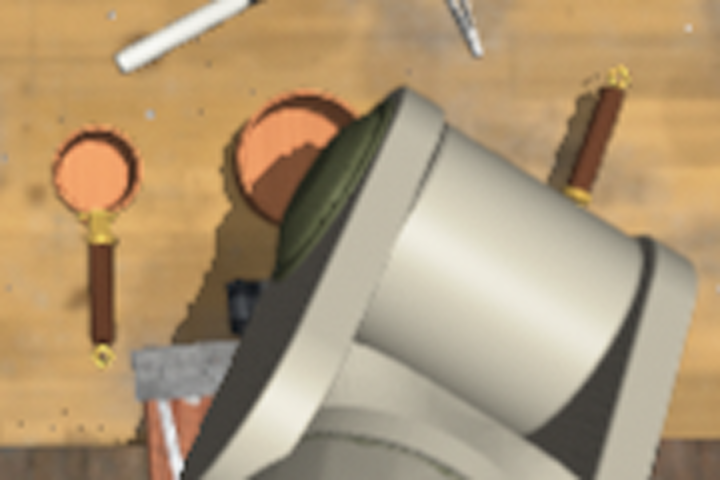

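```bash
python3 -m pendant '[[-0.1,0,0,0,0.1,1,0],[-0.25,0,0,0,0.3,3,0],[-0.42,0,0,0,0.5,5.5,0],[-0.59,0,0,0,0.7,8,0],[-0.76,0,0,0,0.9,10.5,0]]'; python3 -c "
from h import *
go(460.8,-341.5,97,23)"
```

```text
time_s: 35.83
eef_pos: [443.3, -238.0, 97.1]
ee_rot: [0.66, 0.253, 0.66, -0.253]
force: [-0.1, 0.9, -0.9]
grip_width: 0.141
t 35.83 p [ 443.289 -238.021   97.099] jawyaw -41.8 j6 0.00 grip 0.141 F [-0.099  0.937 -0.904]
near turn [-1.132 -0.     0.   ] deg 64.8 shift cm [ 0.01 -6.54  8.21]
alt  turn [2.01 0.   0.  ] deg 115.2 shift cm [ 0.01 -6.54  8.21]
```

```bash
python3 -m pendant '[[-0.15,0,0,0,-0.8,1.2,0],[-0.32,0,0,0,-2.2,2.8,0],[-0.49,0,0,0,-3.8,4.8,0],[-0.66,0,0,0,-5.2,6.6,0],[-0.8,0,0,0,-6,7.6,0]]'; python3 -c "
from h import *
go(460.8,-341.5,97,23)"
```

```text
time_s: 36.45
eef_pos: [459.3, -333.7, 96.9]
ee_rot: [0.707, -0.024, 0.707, 0.024]
force: [0.1, 1.1, -1.8]
grip_width: 0.141
t 36.45 p [ 459.295 -333.73    96.939] jawyaw 3.9 j6 -0.90 grip 0.141 F [ 0.139  1.105 -1.811]
near turn [-0.333 -0.     0.   ] deg 19.1 shift cm [-0.01 -0.79  0.1 ]
alt  turn [2.809 0.    0.   ] deg 160.9 shift cm [-0.01 -0.79  0.1 ]
```

```bash
python3 -m pendant '[[-0.12,0,0,0,-0.3,0,0],[-0.25,0,0,0,-0.6,0.1,0],[-0.33,0,0,0,-0.8,0.1,0],[-0.33,0,0,0,-0.8,0.1,0],[-0.33,0,0,0,-0.8,0.1,0]]'; python3 -c "
from h import *
go(460.8,-341.5,20,23)
im=vision.capture('side')[...,::-1].copy();cv2.imwrite('pics/s21.png',im);cv2.imwrite('pics/s21z.png',cv2.resize(im[190:330,200:340],None,fx=4,fy=4,interpolation=cv2.INTER_CUBIC))
im=vision.capture('top')[...,::-1].copy();cv2.imwrite('pics/t21.png',im);cv2.imwrite('pics/t21z.png',cv2.resize(im[170:290,340:500],None,fx=5,fy=5,interpolation=cv2.INTER_CUBIC))"
```

```text
time_s: 37.08
eef_pos: [460.8, -340.6, 97.1]
ee_rot: [0.694, -0.138, 0.694, 0.138]
force: [0.4, -0.2, -1.3]
grip_width: 0.143
t 37.08 p [ 460.817 -340.555   97.078] jawyaw 22.5 j6 -1.23 grip 0.143 F [ 0.425 -0.172 -1.288]
near turn [-0.009  0.    -0.   ] deg 0.5 shift cm [ 7.71 -0.09 -0.04]
alt  turn [ 3.133 -0.    -0.   ] deg 179.5 shift cm [ 7.71 -0.09 -0.04]
```

View pics/s21z.png

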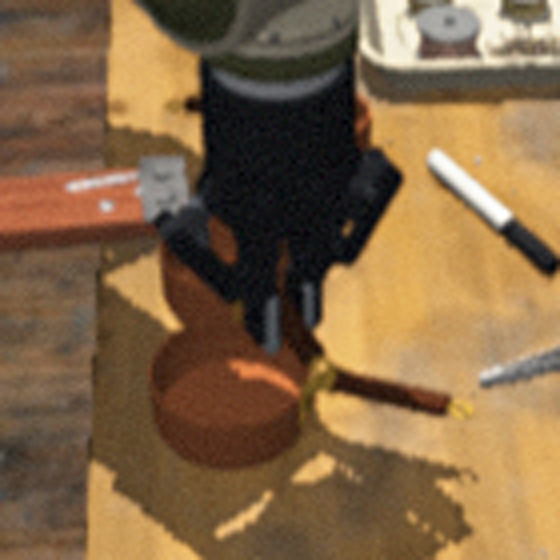

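View pics/t21z.png

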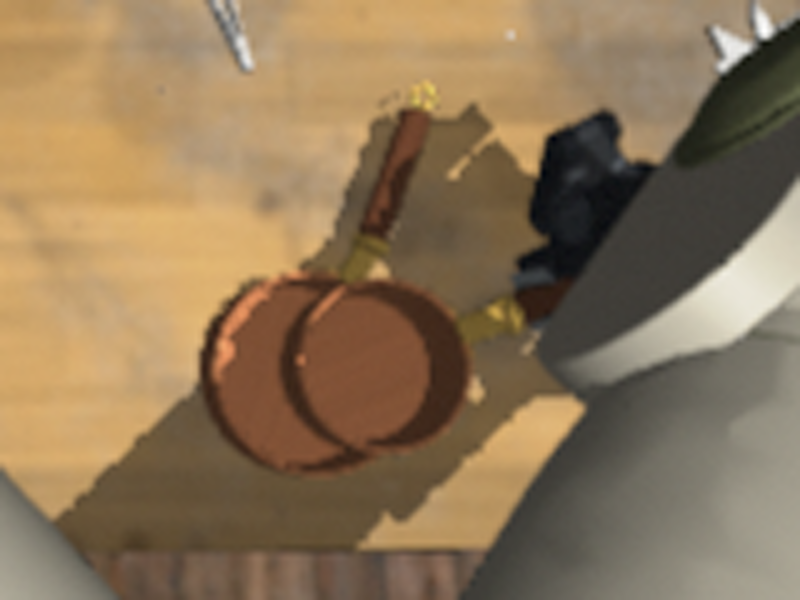

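```bash
python3 -c "
from h import *
print(ray('top',[[415.4,242.8]],128))
# same for large by hand: left edge 203? top 270 bottom 473
print(ray('top',[[340+301/5-.4,170+371/5-.4]],38), proj('top',[[431.6,-273,38]]))
"
```

```text
[[ 430.875 -267.528  128.   ]]
[[ 432.545 -265.726   38.   ]] [[402.977 244.199]]
```

```bash
python3 -m pendant '[[0,0,0,1.5,-0.2,-0.1,0],[0,0,0,3,-0.2,-0.1,0],[0,0,0,4.5,-0.2,-0.1,0],[0,0,0,5.5,-0.2,-0.1,0],[0,0,0,6,-0.2,-0.1,0]]'; python3 -m pendant '[[0,0,0,0.4,0,0,0],[0,0,0,0.8,0,0,0],[0,0,0,1.2,0,0,0],[0,0,0,1.5,0,0,0],[0,0,0,1.7,0,0,0]]'; python3 -c "
from h import *
go(460.8,-342.5,11,23)
im=vision.capture('side')[...,::-1].copy();cv2.imwrite('pics/s22z.png',cv2.resize(im[190:330,200:340],None,fx=4,fy=4,interpolation=cv2.INTER_CUBIC))
im=vision.capture('top')[...,::-1].copy();cv2.imwrite('pics/t22z.png',cv2.resize(im[170:290,340:500],None,fx=5,fy=5,interpolation=cv2.INTER_CUBIC))"
```

```text
time_s: 37.8
eef_pos: [460.6, -342.7, 36.3]
ee_rot: [0.693, -0.138, 0.694, 0.139]
force: [-0.9, 0.7, -1.7]
grip_width: 0.139
time_s: 38.42
eef_pos: [460.7, -342.9, 19.9]
ee_rot: [0.693, -0.138, 0.693, 0.138]
force: [-0.0, -0.8, -1.2]
grip_width: 0.141
t 38.42 p [ 460.667 -342.879   19.924] jawyaw 22.6 j6 -1.24 grip 0.141 F [-0.011 -0.82  -1.205]
near turn [-0.007 -0.    -0.   ] deg 0.4 shift cm [0.89 0.03 0.03]
alt  turn [ 3.134 -0.     0.   ] deg 179.6 shift cm [0.89 0.03 0.03]
```

View pics/s22z.png

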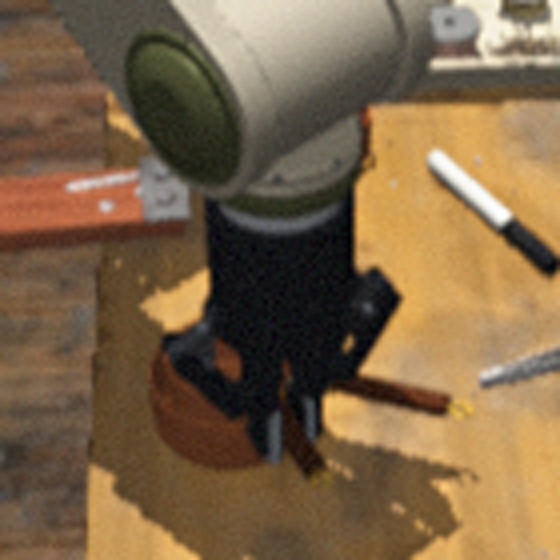

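View pics/t22z.png

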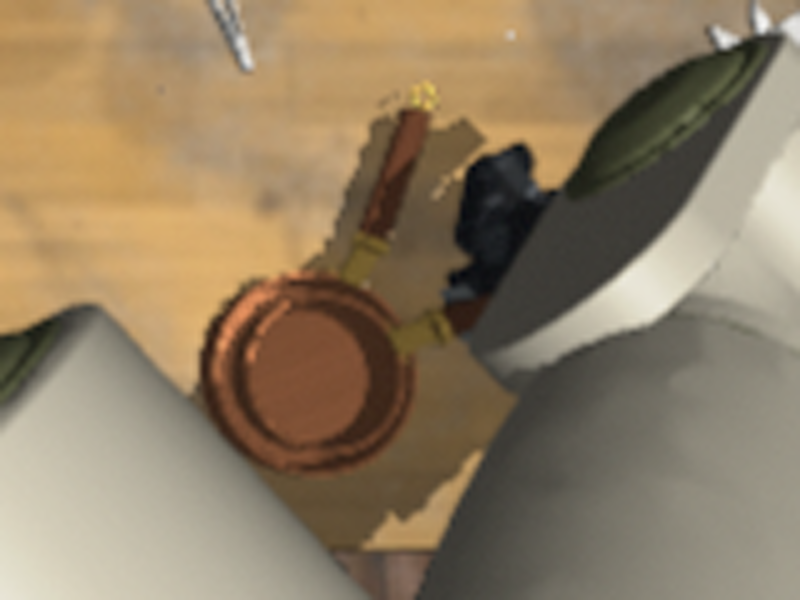

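```bash
python3 -m pendant '[[0,0,0,0.2,0,0,0],[0,0,0,0.4,0,0,0],[0,0,0,0.6,0,0,0],[0,0,0,0.7,0,0,0],[0,0,0,0.7,0,0,0]]';python3 -m pendant '[[0,0,0,0.1,0,0,0],[0,0,0,0.2,0,0,0],[0,0,0,0.2,0,0,0],[0,0,0,0.2,0,0,0],[0,0,0,0.2,0,0,0]]'
```

```text
time_s: 39.15
eef_pos: [460.7, -342.9, 13.0]
ee_rot: [0.693, -0.138, 0.693, 0.138]
force: [-0.3, 0.7, -1.9]
grip_width: 0.142
time_s: 39.78
eef_pos: [461.0, -343.3, 11.6]
ee_rot: [0.694, -0.139, 0.693, 0.138]
force: [-1.0, -1.9, 5.3]
grip_width: 0.14
```

```bash
python3 -m pendant '[[0,0,0,-0.05,0,0,0.16],[0,0,0,-0.05,0,0,0.2],[0,0,0,-0.05,0,0,0.3],[0,0,0,-0.05,0,0,0.4],[0,0,0,-0.05,0,0,0.45]]';python3 -m pendant '[[0,0,0,-1,0,0,0.45],[0,0,0,-3,0,0,0.45],[0,0,0,-6,0,0,0.45],[0,0,0,-9,0,0,0.45],[0,0,0,-10,0,0,0.45]]'; python3 -c "
from h import *
go(434,-25,97,-90)
im=vision.capture('side')[...,::-1].copy();cv2.imwrite('pics/s23z.png',cv2.resize(im[190:330,200:340],None,fx=4,fy=4,interpolation=cv2.INTER_CUBIC))
im=vision.capture('top')[...,::-1].copy();cv2.imwrite('pics/t23z.png',cv2.resize(im[170:290,340:500],None,fx=5,fy=5,interpolation=cv2.INTER_CUBIC))"
```

```text
time_s: 40.4
eef_pos: [460.6, -342.8, 11.5]
ee_rot: [0.693, -0.138, 0.693, 0.139]
force: [0.1, 0.8, -0.3]
grip_width: 0.448
time_s: 41.02
eef_pos: [461.2, -343.4, 113.8]
ee_rot: [0.694, -0.139, 0.693, 0.137]
force: [-1.0, 1.0, -0.6]
grip_width: 0.457
t 41.02 p [ 461.245 -343.444  113.785] jawyaw 22.6 j6 -1.24 grip 0.457 F [-0.982  1.012 -0.58 ]
near turn [-1.177 -0.001  0.004] deg 67.4 shift cm [ 1.59 30.46  9.71]
alt  turn [1.965 0.004 0.001] deg 112.6 shift cm [ 1.59 30.46  9.71]
```

View pics/s23z.png

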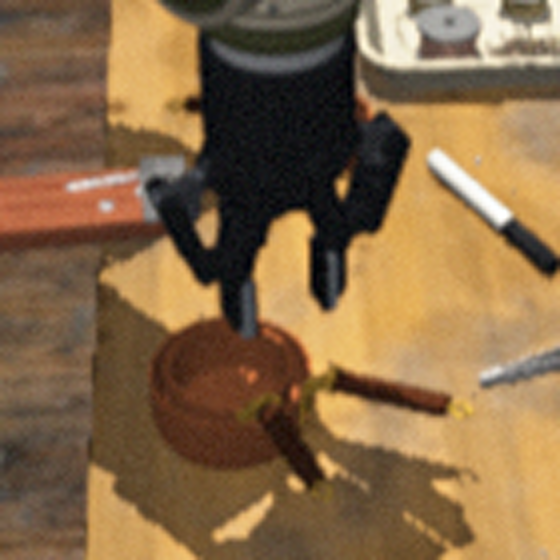

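View pics/t23z.png

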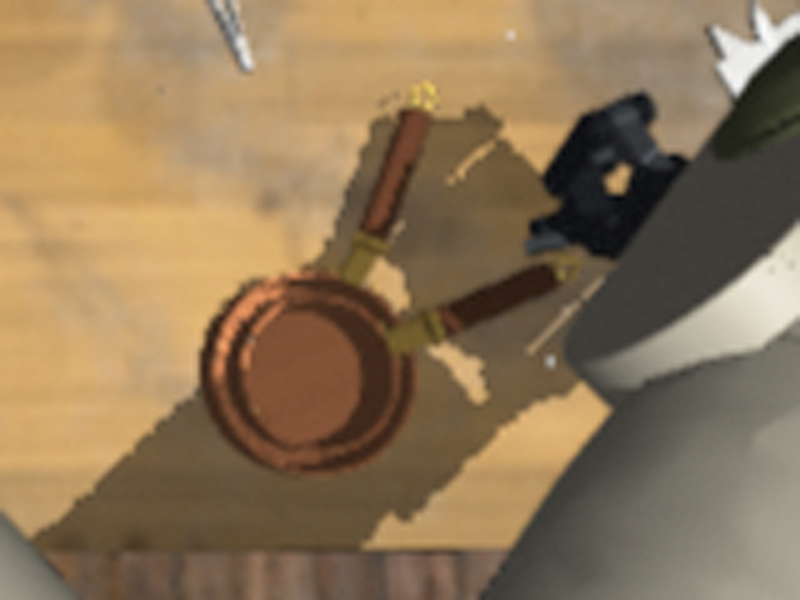

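```bash
python3 -m pendant '[[0.15,0,0,0,2,0.6,0.45],[0.32,0,0,0,5,1.5,0.45],[0.5,0,0,0,8.5,2.7,0.45],[0.67,0,0,0,12.5,4,0.45],[0.85,0,0,0,16,5.1,0.45]]'; python3 -c "
from h import *
go(434,-25,97,-89.5)"
```

```text
time_s: 41.75
eef_pos: [445.5, -173.8, 110.4]
ee_rot: [0.688, 0.162, 0.689, -0.162]
force: [0.7, 0.5, -0.2]
grip_width: 0.449
t 41.75 p [ 445.52  -173.828  110.395] jawyaw -26.5 j6 -0.16 grip 0.449 F [ 0.725  0.467 -0.214]
near turn [ 1.1   -0.002  0.001] deg 63.0 shift cm [ 1.36 12.81 -7.66]
alt  turn [-2.041 -0.001 -0.003] deg 117.0 shift cm [ 1.36 12.81 -7.66]
```

```bash
python3 -m pendant '[[0.16,0,0,0,2.5,-1.5,0.45],[0.33,0,0,0,5,-3,0.45],[0.5,0,0,0,7.5,-4.5,0.45],[0.68,0,0,0,10,-6,0.45],[0.85,0,0,0,12.5,-7.4,0.45]]'; python3 -m pendant '[[0.1,0,0,0,0,0,0.45],[0.2,0,0,0.5,0,0,0.45],[0.25,0,0,1.4,0,0,0.45],[0.25,0,0,1.4,0,0,0.45],[0.25,0,0,1.4,0,0,0.45]]'; python3 -c "
from h import *
go(434.2,-24.6,7,-89.5)
im=vision.capture('side')[...,::-1].copy();cv2.imwrite('pics/s24z.png',cv2.resize(im[170:290,200:340],None,fx=4,fy=4,interpolation=cv2.INTER_CUBIC))
im=vision.capture('top')[...,::-1].copy();cv2.imwrite('pics/t24.png',im);cv2.imwrite('pics/t24z.png',cv2.resize(im[170:290,260:440],None,fx=4,fy=4,interpolation=cv2.INTER_CUBIC))"
```

```text
time_s: 42.38
eef_pos: [434.2, -29.6, 110.5]
ee_rot: [0.56, 0.431, 0.561, -0.431]
force: [-0.6, -0.1, -0.4]
grip_width: 0.447
time_s: 43.0
eef_pos: [434.8, -30.7, 97.4]
ee_rot: [0.504, 0.496, 0.504, -0.496]
force: [-0.6, -1.0, 0.0]
grip_width: 0.446
t 43.00 p [434.795 -30.734  97.374] jawyaw -89.1 j6 1.21 grip 0.446 F [-0.593 -1.015  0.007]
near turn [ 0.007 -0.     0.001] deg 0.4 shift cm [ 9.04 -0.04 -0.61]
alt  turn [-3.135 -0.001 -0.   ] deg 179.6 shift cm [ 9.04 -0.04 -0.61]
```

View pics/s24z.png

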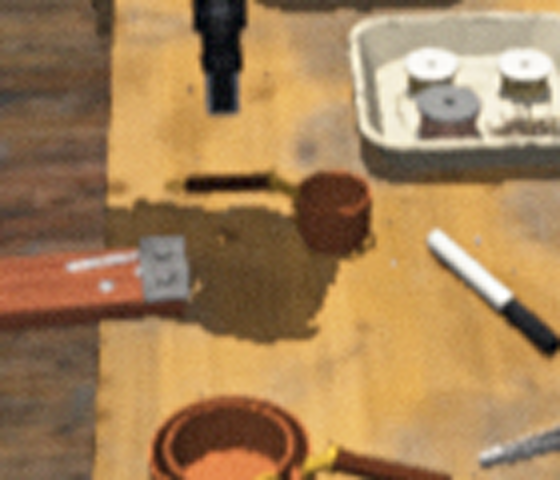

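View pics/t24z.png

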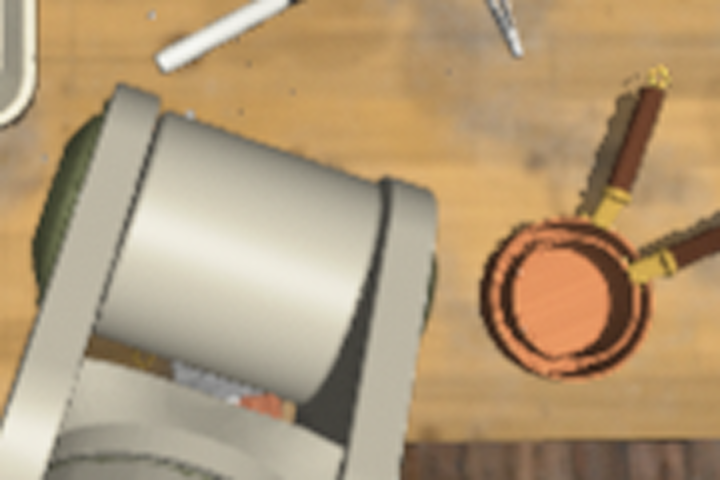

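```bash
python3 -m pendant '[[0,0,0,2,0,-0.6,0.45],[0,0,0,4,0,-0.6,0.45],[0,0,0,6,0,-0.6,0.45],[0,0,0,8,0,-0.6,0.45],[0,0,0,9,0,-0.6,0.45]]'; python3 -c "
from h import *
go(434.2,-24.6,7,-89.5)
im=cv2.imread('pics/t24.png');cv2.imwrite('pics/t24y.png',cv2.resize(im[215:275,370:450],None,fx=10,fy=10,interpolation=cv2.INTER_CUBIC))
im=vision.capture('side')[...,::-1].copy();cv2.imwrite('pics/s25z.png',cv2.resize(im[170:290,200:340],None,fx=4,fy=4,interpolation=cv2.INTER_CUBIC))"
```

```text
time_s: 43.72
eef_pos: [434.6, -24.7, 7.0]
ee_rot: [0.503, 0.496, 0.504, -0.496]
force: [-0.3, -0.5, -0.0]
grip_width: 0.452
t 43.73 p [434.636 -24.686   6.957] jawyaw -89.1 j6 1.23 grip 0.452 F [-0.265 -0.509 -0.014]
near turn [ 0.006 -0.     0.001] deg 0.4 shift cm [-0.   -0.04 -0.01]
alt  turn [-3.135 -0.001 -0.   ] deg 179.6 shift cm [-0.   -0.04 -0.01]
```

View pics/s25z.png

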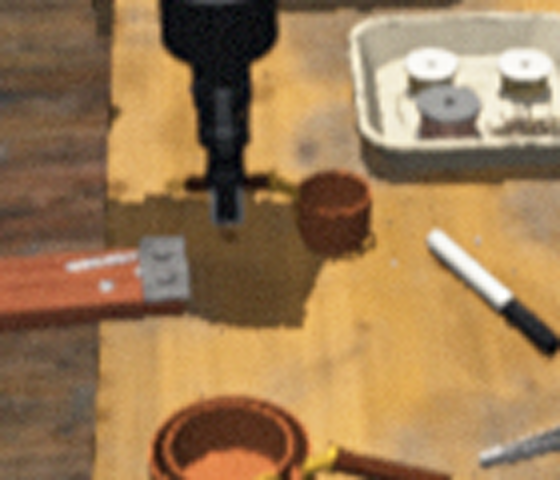

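View pics/t24y.png

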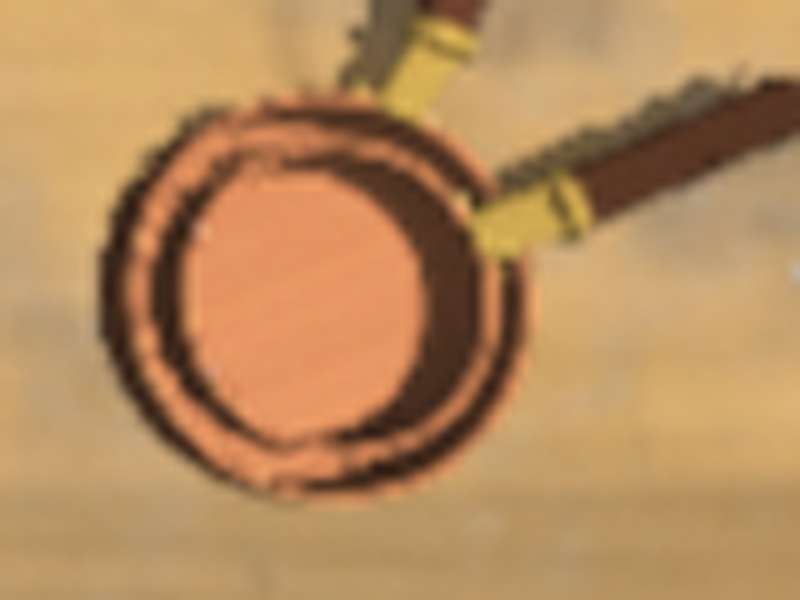

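```bash
python3 -m pendant '[[0,0,0,0,0,0,0.3],[0,0,0,0,0,0,0.1],[0,0,0,0,0,0,0.0],[0,0,0,0,0,0,0.0],[0,0,0,0,0,0,0.0]]' 90;  python3 -m pendant '[[0,0,0,0,0,0,0],[0,0,0,-0.5,0,0,0],[0,0,0,-1.5,0,0,0],[0,0,0,-3,0,0,0],[0,0,0,-5,0,0,0]]'; python3 -c "
from h import *
print(ray('top',[[403.95,244.5]],42),ray('top',[[402.6,244.4]],38))
go(434.2,-24.6,97,-89.5)
im=vision.capture('side')[...,::-1].copy();cv2.imwrite('pics/s26z.png',cv2.resize(im[150:270,200:340],None,fx=4,fy=4,interpolation=cv2.INTER_CUBIC))"
```

```text
time_s: 44.4
eef_pos: [435.0, -24.8, 7.9]
ee_rot: [0.504, 0.496, 0.504, -0.496]
force: [-2.0, 0.2, 4.9]
grip_width: 0.141
time_s: 45.02
eef_pos: [434.6, -24.7, 58.3]
ee_rot: [0.503, 0.496, 0.504, -0.496]
force: [0.1, -1.0, -1.7]
grip_width: 0.138
[[ 430.754 -273.801   42.   ]] [[ 431.148 -272.111   38.   ]]
t 45.02 p [434.592 -24.668  58.335] jawyaw -89.2 j6 1.23 grip 0.138 F [ 0.127 -0.997 -1.656]
near turn [ 0.006 -0.     0.001] deg 0.3 shift cm [-3.87 -0.04 -0.01]
alt  turn [-3.136 -0.001 -0.   ] deg 179.7 shift cm [-3.87 -0.04 -0.01]
```

View pics/s26z.png

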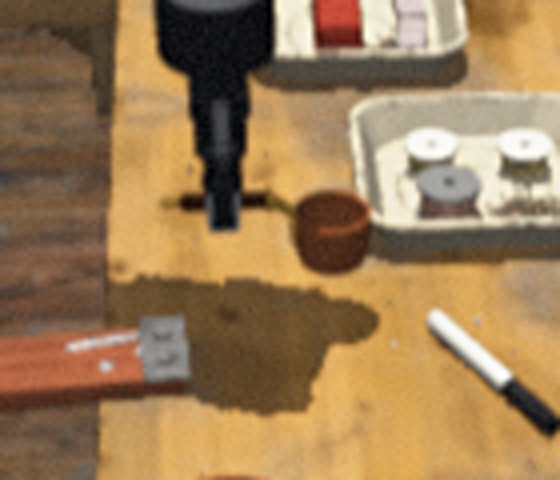

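```bash
python3 -m pendant '[[0,0,0,-1.5,0,0,0],[0,0,0,-3,0,1,0],[-0.05,0,0,-4,0,3.5,0],[-0.15,0,0,-4,0.1,7,0],[-0.3,0,0,-4,0.3,11,0]]'; python3 -c "
from h import *
go(404.2,-339.9,97,-21.7)"
```

```text
time_s: 45.7
eef_pos: [439.4, -135.6, 97.8]
ee_rot: [0.573, 0.414, 0.573, -0.414]
force: [0.2, -0.1, -1.4]
grip_width: 0.141
t 45.70 p [ 439.44  -135.552   97.775] jawyaw -71.7 j6 0.70 grip 0.141 F [ 0.22  -0.073 -1.368]
near turn [-0.872  0.    -0.   ] deg 50.0 shift cm [ 0.08 -9.77 18.29]
alt  turn [ 2.269 -0.    -0.   ] deg 130.0 shift cm [ 0.08 -9.77 18.29]
```

```bash
python3 -m pendant '[[-0.15,0,0,0,-1,2,0],[-0.32,0,0,0,-3,5.5,0],[-0.48,0,0,0,-5,9.5,0],[-0.64,0,0,0,-7,13.2,0],[-0.8,0,0,0,-8.8,16.5,0]]'; python3 -c "
from h import *
go(404.2,-339.9,97,-21.7)"
```

```text
time_s: 46.32
eef_pos: [406.4, -320.3, 97.5]
ee_rot: [0.689, 0.158, 0.689, -0.158]
force: [-0.1, -0.6, -1.0]
grip_width: 0.144
t 46.33 p [ 406.419 -320.278   97.521] jawyaw -25.9 j6 -0.44 grip 0.144 F [-0.116 -0.565 -0.967]
near turn [-0.072  0.     0.   ] deg 4.2 shift cm [ 0.05 -1.86  0.66]
alt  turn [ 3.069  0.    -0.   ] deg 175.8 shift cm [ 0.05 -1.86  0.66]
```

```bash
python3 -m pendant '[[-0.03,0,0,0,-0.6,0.2,0],[-0.07,0,0,0,-1.2,0.4,0],[-0.07,0,0,0,-1.8,0.6,0],[-0.07,0,0,0,-1.85,0.65,0],[-0.07,0,0,0,-1.85,0.65,0]]'; python3 -c "
from h import *
go(404.2,-339.9,40,-21.7)
im=vision.capture('side')[...,::-1].copy();cv2.imwrite('pics/s27z.png',cv2.resize(im[190:330,180:320],None,fx=4,fy=4,interpolation=cv2.INTER_CUBIC))
im=vision.capture('top')[...,::-1].copy();cv2.imwrite('pics/t27.png',im);cv2.imwrite('pics/t27z.png',cv2.resize(im[205:285,360:460],None,fx=8,fy=7.5,interpolation=cv2.INTER_CUBIC))"
```

```text
time_s: 46.95
eef_pos: [404.6, -338.1, 97.5]
ee_rot: [0.694, 0.136, 0.694, -0.136]
force: [0.5, 0.2, -0.7]
grip_width: 0.139
t 46.95 p [ 404.617 -338.105   97.542] jawyaw -22.1 j6 -0.53 grip 0.139 F [ 0.499  0.155 -0.721]
near turn [-0.008 -0.    -0.   ] deg 0.4 shift cm [ 5.75 -0.18  0.03]
alt  turn [ 3.134 -0.     0.   ] deg 179.6 shift cm [ 5.75 -0.18  0.03]
```

View pics/s27z.png

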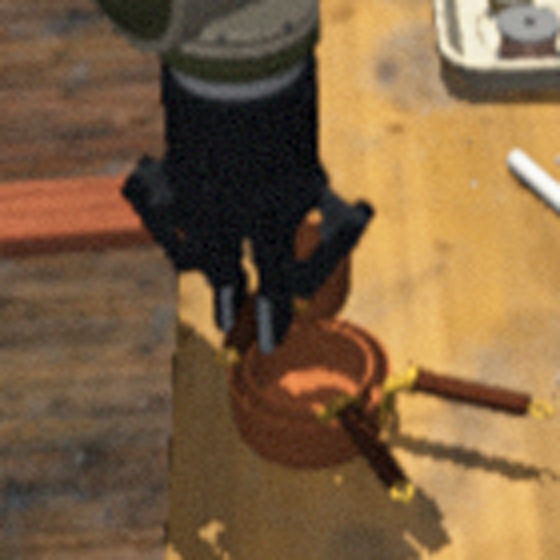

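View pics/t27z.png

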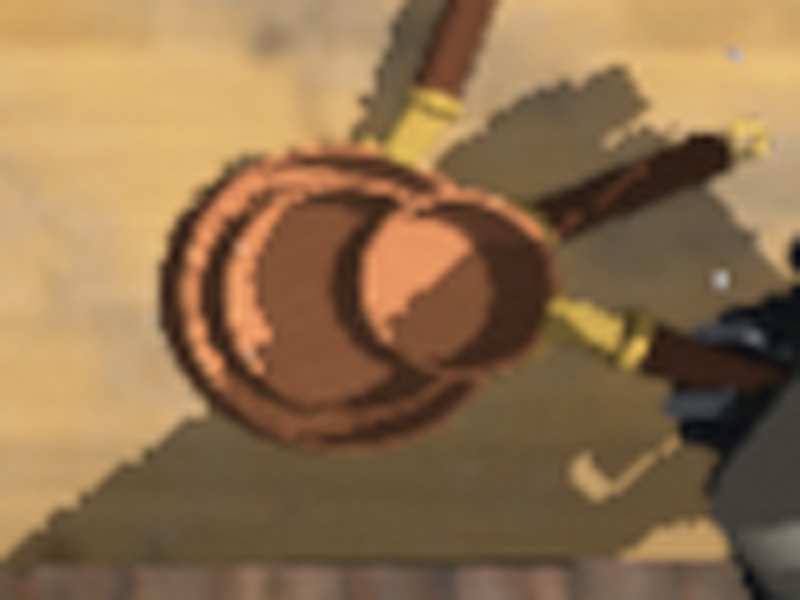

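```bash
python3 -c "
from h import *
print(ray('top',[[416.7,242.0]],128.5))"
```

```text
[[ 432.48  -270.134  128.5  ]]
```

```bash
python3 -m pendant '[[0,0,0,1.5,-0.2,0,0],[0,0,0,3,-0.25,0,0],[0,0,0,4.5,-0.25,0,0],[0,0,0,5.2,-0.25,0,0],[0,0,0,5.5,-0.25,0,0]]'; python3 -m pendant '[[0,0,0,0.4,0,0,0],[0,0,0,0.8,0,0,0],[0,0,0,1.2,0,0,0],[0,0,0,1.5,0,0,0],[0,0,0,1.7,0,0,0]]'; python3 -c "
from h import *
go(403.8,-340.3,15,-21.7)
im=vision.capture('side')[...,::-1].copy();cv2.imwrite('pics/s28z.png',cv2.resize(im[190:330,180:320],None,fx=4,fy=4,interpolation=cv2.INTER_CUBIC))
im=vision.capture('top')[...,::-1].copy();cv2.imwrite('pics/t28z.png',cv2.resize(im[205:285,360:460],None,fx=8,fy=7.5,interpolation=cv2.INTER_CUBIC))"
```

```text
time_s: 47.68
eef_pos: [403.6, -340.5, 42.1]
ee_rot: [0.694, 0.136, 0.694, -0.135]
force: [0.5, -0.5, -1.2]
grip_width: 0.141
time_s: 48.3
eef_pos: [403.7, -340.6, 25.4]
ee_rot: [0.694, 0.136, 0.694, -0.136]
force: [0.4, 0.7, -1.3]
grip_width: 0.138
t 48.30 p [ 403.656 -340.612   25.432] jawyaw -22.1 j6 -0.54 grip 0.138 F [ 0.355  0.693 -1.271]
near turn [-0.007 -0.    -0.   ] deg 0.4 shift cm [1.04 0.03 0.  ]
alt  turn [ 3.134 -0.     0.   ] deg 179.6 shift cm [1.04 0.03 0.  ]
```

View pics/s28z.png

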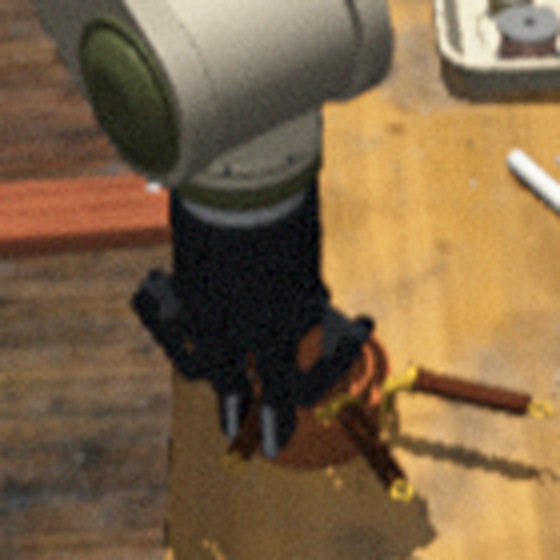

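View pics/t28z.png

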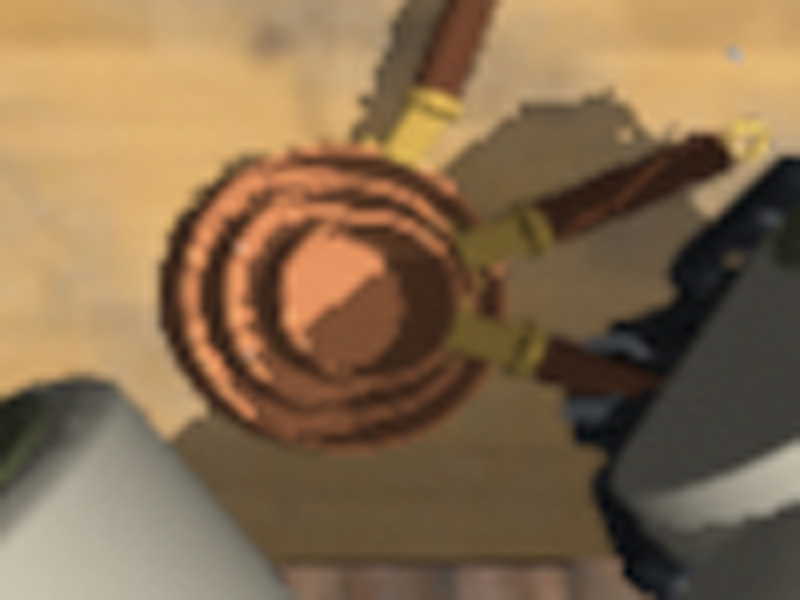

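```bash
python3 -m pendant '[[0,0,0,0.2,0,0,0],[0,0,0,0.4,0,0,0],[0,0,0,0.6,0,0,0],[0,0,0,0.8,0,0,0],[0,0,0,0.8,0,0,0]]';python3 -m pendant '[[0,0,0,0.1,0,0,0],[0,0,0,0.2,0,0,0],[0,0,0,0.2,0,0,0],[0,0,0,0.2,0,0,0],[0,0,0,0.2,0,0,0]]'
```

```text
time_s: 49.02
eef_pos: [403.6, -340.6, 17.4]
ee_rot: [0.694, 0.136, 0.694, -0.136]
force: [0.1, 0.3, -1.7]
grip_width: 0.142
time_s: 49.65
eef_pos: [403.8, -341.1, 16.1]
ee_rot: [0.694, 0.135, 0.694, -0.136]
force: [-3.0, -1.4, 5.3]
grip_width: 0.14
```

Contact at the expected height (+8 over bench). Release gently and back off.

```bash
python3 -m pendant '[[0,0,0,-0.05,0,0,0.16],[0,0,0,-0.05,0,0,0.2],[0,0,0,-0.05,0,0,0.28],[0,0,0,-0.05,0,0,0.35],[0,0,0,-0.05,0,0,0.35]]';python3 -m pendant '[[0,0,0,-1,0,0,0.35],[0,0,0,-3,0,0,0.35],[0,0,0,-6,0,0,0.35],[0,0,0,-10,0,0,0.35],[0,0,0,-14,0,0,0.35]]';python3 -m pendant '[[0,0,0,-2,3,0,0.35],[0,0,0,-2,8,-1,0.35],[0,0,0,-2,13,-2,0.35],[0,0,0,-2,18,-3,0.35],[0,0,0,-2,22,-4,0.35]]'; python3 -c "
from h import *
go(403.8,-340.3,15,-21.7)
im=vision.capture('side')[...,::-1].copy();cv2.imwrite('pics/s29.png',im);cv2.imwrite('pics/s29z.png',cv2.resize(im[220:330,200:340],None,fx=5,fy=5,interpolation=cv2.INTER_CUBIC))
im=vision.capture('top')[...,::-1].copy();cv2.imwrite('pics/t29.png',im);cv2.imwrite('pics/t29z.png',cv2.resize(im[205:285,360:460],None,fx=8,fy=7.5,interpolation=cv2.INTER_CUBIC))"
```

```text
time_s: 50.28
eef_pos: [403.6, -340.6, 16.0]
ee_rot: [0.694, 0.136, 0.694, -0.136]
force: [0.1, -0.5, 0.5]
grip_width: 0.35
time_s: 50.9
eef_pos: [403.6, -340.5, 158.1]
ee_rot: [0.694, 0.135, 0.694, -0.136]
force: [0.2, -0.2, -0.7]
grip_width: 0.351
time_s: 51.52
eef_pos: [449.5, -120.0, 176.9]
ee_rot: [0.694, 0.135, 0.694, -0.136]
force: [0.9, -0.6, 0.3]
grip_width: 0.352
t 51.52 p [ 449.546 -119.972  176.909] jawyaw -22.1 j6 -0.13 grip 0.352 F [ 0.943 -0.562  0.285]
near turn [-0.007  0.001  0.   ] deg 0.4 shift cm [ 16.2  -22.14   4.03]
alt  turn [ 3.135  0.    -0.002] deg 179.6 shift cm [ 16.2  -22.14   4.03]
```

View pics/s29z.png

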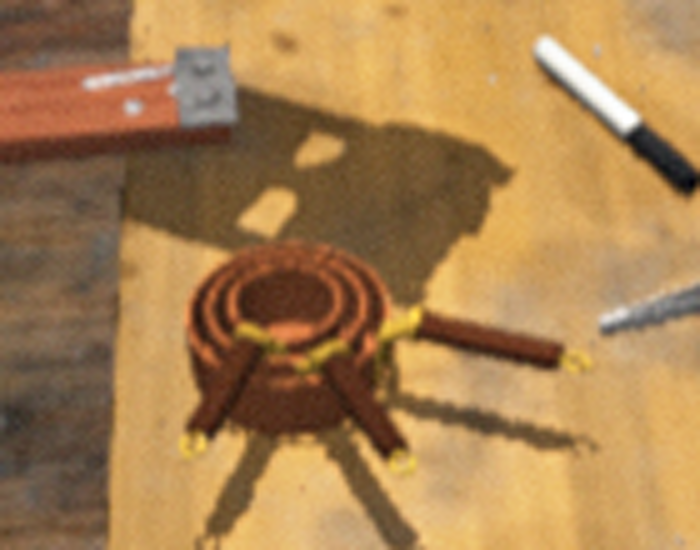

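View pics/t29.png

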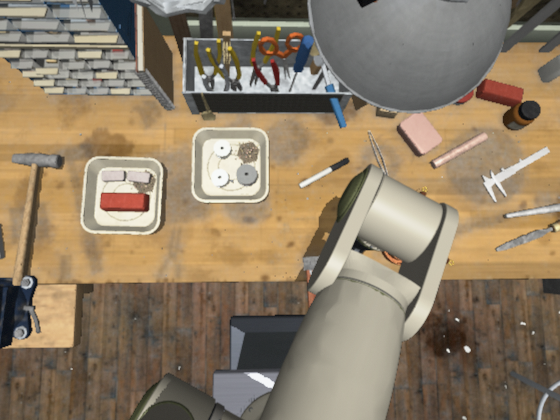

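View pics/t29z.png

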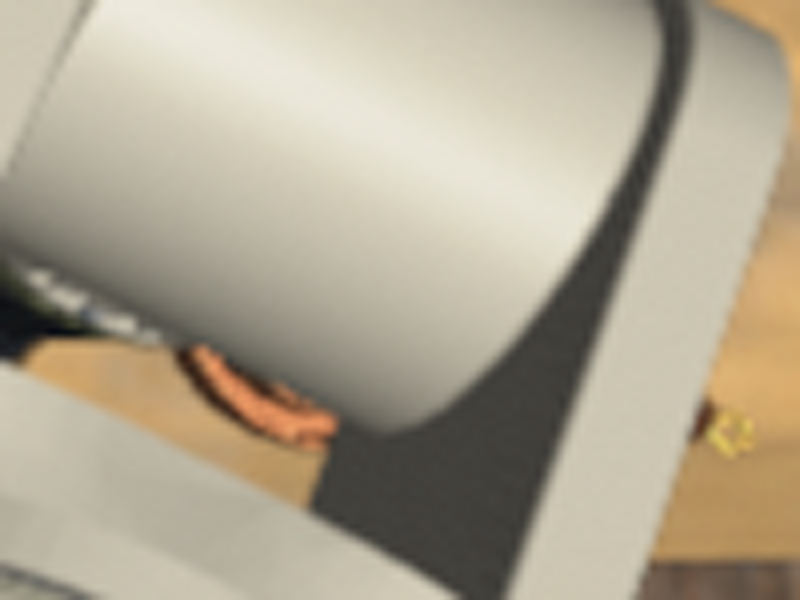

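```bash
python3 -m pendant '[[0,0,0,0,4,-1,0.35],[0,0,0,0,8,-2,0.35],[0,0,0,0,12,-3,0.35],[0,0,0,0,14,-4,0.35],[0,0,0,0,14,-4,0.35]]'
python3 - <<'E'
from meas import *
im=vision.capture('top')[...,::-1].copy();cv2.imwrite('pics/t30.png',im);cv2.imwrite('pics/t30z.png',cv2.resize(im[185:285,350:475],None,fx=6,fy=6,interpolation=cv2.INTER_CUBIC))
a=cv2.imread('pics/t29.png');h=hsv(a);H,S,V=h[...,0],h[...,1],h[...,2]
P,c=outline('top',((H<8)|(H>172))&(S>100)&(V>150),(95,185,155,220),38); rc=cv2.minAreaRect(P.astype(np.float32));print('bar',rc, 'rel',np.array(rc[0])-[547.5,365])
P,c=outline('top',(S<15)&(V>205),(208,166,231,188),28); b=fitc(P,20);print('br',b,b[0]-[617,121])
P,c=outline('top',(S<25)&(V>90)&(V<180),(234,163,260,187),34); b=fitc(P,24);print('cu',c,b,b[0]-[617,121])
E
```

```text
time_s: 52.25
eef_pos: [465.1, 23.4, 176.6]
ee_rot: [0.694, 0.135, 0.694, -0.135]
force: [0.5, -1.0, 0.3]
grip_width: 0.348
bar ((533.2640991210938, 362.73468017578125), (97.40682220458984, 35.06443786621094), 89.85980987548828) rel [-14.236  -2.265]
br (array([588.485, 146.474]), np.float64(2.0926074201119222)) [-28.515  25.474]
cu [246.378 174.903] (array([592.307,  82.407]), np.float64(1.6669664975824232)) [-24.693 -38.593]
```

View pics/t30z.png

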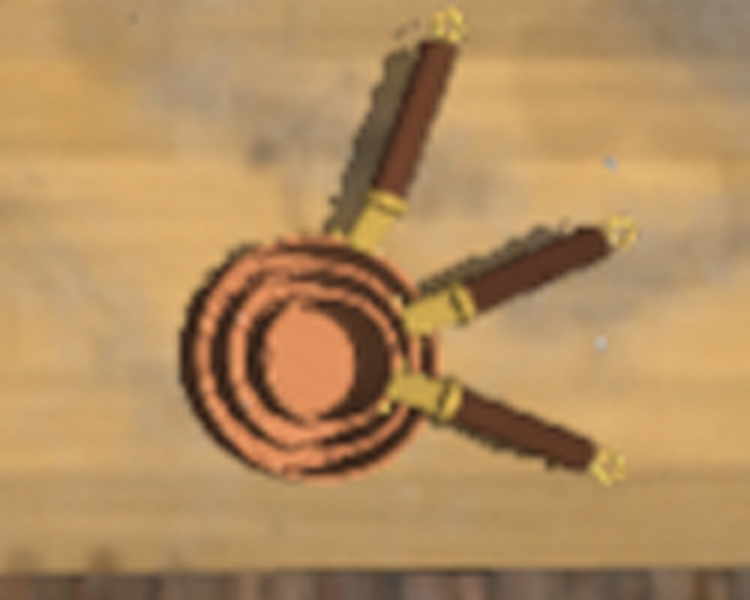

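```bash
python3 -c "
from rig import sense,job
s=sense();print(s['time_s'],abs(s['dq']).max());print(job.finish_job())"
```

```text
52.3 0.02614766398559404
the job is handed in; nothing more can be done
None
```

The job is done and handed in at 52.3 s; no verdict was reported.

**Spools:** Both stand upright in the wire dish. In the last top picture they were within about 40 mm of the dish centre in its x and y: copper at about (-25, -39) mm, brass at about (-29, +25) mm.

**Polishing bar:** It lies flat along the polish dish at about (-14, -2) mm from the centre, clear of the grey blocks.

**Pans:** They look nested and level in both camera views. The handles fan at roughly -22°, -67° and -112°, and the large pan shows no visible shift. Each pan touched down about 4 mm above the one below, as it should. I did not measure the final pan positions numerically after release, only from the pictures.

**What went wrong or disagreed:**
- **Tool length:** The fingertips turned out to be about 23 mm short of the reported tool point, confirmed by touching the bench. Because of this, my first grasp closed on top of the copper spool, pressing it with about 30 N and moving it about 12 mm. It stayed upright, so I found it again, corrected the heights and carried on.
- **Camera offset:** The side and top cameras differed by about 1 pixel (2 to 3 mm), within the stated calibration error.
- **Bar position in the grip:** The bar sat a few millimetres off along its length, so I shifted it 4 mm before setting it down.

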